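Stack the lamp's collars and hold its sprung keeper arm shut

ROBOT

A 6-joint arm with a two-finger parallel gripper is mounted at the origin on the work surface. World frame = base frame: x ahead of the robot, y to its left, z up, the work surface at z = 0. Lengths are in m, angles in rad, forces in N, time in s.
With the tool pointing down it reaches from about 0.325 to 0.9 m from the base axis. Payload 3.5 kg.
Tool frame: the origin (TCP) lies between the finger pads; the fingertips stand 11 mm ahead of it and the grasp point (between the pads) lies 8 mm behind it; z points along the fingers, y is the direction in which the jaws open and shut (so a half turn about z gives the same grasp; the last joint's range is limited). The gripper opens to 85 mm and grips with 20 to 120 N. Pads are 22 mm wide; open, the fingers measure 114 mm over their backs; the gripper's body (76 mm by 85 mm) begins 54 mm behind the grasp point. The pads swing forward as they close: fully open they stand 13 mm farther back than shut.
Start: joints at [-1.215, 0.276, -0.026, 1.268, 0, 1.467], TCP at [0.277, -0.56, 0.242] pointing down, gripper open.
Joint ranges: [-3.12, 3.12], [-0.85, 1.88], [-1.08, 1.24], [-1.95, 2.15], [-1.57, 1.53], [-3.14, 3.14]. Speed limits (rad/s): [2.57, 2.57, 3.14, 3.14, 3.14, 3.14].

INTERFACE

Orientations are given as a unit quaternion [w, x, y, z].
In Python, from cell import robot gives the robot as it stands.
- The arm moves only by the tool jog_arm, never from a script. Its argument "plan" is a list of rows, each an object of numbers: "grip": the opening, from 0 (shut) to 1 (fully open); "tx", "ty", "tz": the shift along the tool's x, y, z as a fraction of full scale; "spin": the turn about the tool's z as a fraction of full scale. A call has 1 to 5 rows; each row shifts and turns the commanded pose from where the row before left it, along the tool's axes as they then stand; what a row does not reach is not made up. Full scale, the value 1, is 7.5 cm for a shift and 0.1 rad for a turn. A row lasts 1/10 s, in which the tool goes at most 50 mm and 8.59 degrees, less where a joint would pass 70% of its speed; a pose out of reach is approached as far as the arm can. A call with a number of a shift or a turn outside -1 to 1 is refused whole. A call with a gripper value outside its range is refused whole. The fingers move at their own pace and stop on an object; the grip force is fixed at half the most. Time passes only in rows, so rows that do not move let the fingers close. It gives the time, the measured TCP pose, the force and the opening at its end, in the units of the state.
- robot.get_state(): the state, without advancing time (a new reading comes with each control period).
- robot.camera(name): name is "scene" or "top" or "wrist"; returns the picture (400x640x3 uint8, blue, green, red); there is no depth.
- robot.camera_model(name): a dict with "fx", "fy", "cx", "cy" (pixels), "cam_to_world" (4x4, takes a point from camera to world coordinates); the wrist camera has in their place "T_tool_cam" (4x4, takes a point from camera to tool coordinates, whose origin is the TCP and whose axes are the flange's). Camera axes: x right, y down, z forward; pixel columns grow to the right and rows downward; lengths in m; the calibration is good to about 2 mm. A picture is of the moment at which its call begins: read the wrist's pose just before it. camera_model takes no time and is no camera call.
- robot.close_job(): hands the job in, once; it reports no verdict.
The state is a dict: "time_s": time; "joint_positions": joint angles; "joint_vel": joint speeds; "effort": joint torques, N m; "position": TCP position; "tool_rot": TCP orientation; "contact_force": force on the tool from outside, world axes, zero at the start; "wrist_torque": the same for the moment, N m; "grip_width": finger opening in m.
Only numpy, scipy, OpenCV 4.12 (cv2) and the standard library are available. Lean on these libraries where they do the work, as an engineer would, in place of code of your own. Each camera call takes 0.05 s, during which the arm holds its last target.

TASK

This table lamp is being put back together: thread the wide wooden collar and then the narrow one down the lamp base's short steel stem, each fully home. Then swing the sprung keeper arm round by its upright pin until its fork stands over the collars and it meets its stop, and finish still holding it there with the gripper, so that I can put in the locking screw. Leave everything else on the table where it stands.

Things in the scene. Friction and masses are not known exactly. Their poses are not given: they have to be found in the camera images.
- lamp_base: Fixed limed-wood plinth, x -65 to 65, y -65 to 165 mm in its frame, 30 mm high; its yaw varies. Origin on the table under the stem: an upright steel rod, 12 mm thick, tapered tip, from 30 to 87 mm above the table. At y = 105 mm stands the keeper arm's pivot post (44 mm wide at most; hub and nut to 96 mm height); at x = -7, y = 70 mm a stop pin (8 mm thick, 88 mm high).
- stem_foot (a point): Centre of the stem's foot, on the plinth's top face, 30 mm above the table: the underside of the first collar rests at this height. Axes as lamp_base.
- pivot (a point): On the vertical axis of the keeper arm's hinge, 81 mm above the table, at the arm's mid-thickness. Axes as lamp_base.
- keeper (a joint): Angle of the keeper arm about its vertical pivot axis, rad: 0 at rest, 1.2 at its stop, growing anticlockwise from above. A spring drives it back (1.4 N at the pin at 0, 4.2 N at 1.2; let go, it swings back). At 1.2 the arm runs along lamp_base's -y and its two prongs, pointing to +x, straddle the stem over the collars; at 0 it is turned 1.2 rad clockwise, to the -x side.
- keeper_pin (a point): Axis of the arm's handle, 105 mm above the table: an upright steel pin 16 mm thick, 84 to 125 mm above the table, 151 mm from the pivot axis. It stands near the free end of a flat bar 14 mm wide, 6 mm thick (underside 78 mm above the table; ends 8 mm beyond the pin's axis). The frame turns with the arm; at the stop the pin is at x = -18, y = -45 mm in lamp_base's frame.
- wide_collar_mid (a point): Centre (half-way up) of the wide collar: a limed-wood ring, 64 mm outside diameter, 22 mm high, with an 18 mm hole right through; about 60 g. Lies flat on the table.
- narrow_collar_mid (a point): Centre (half-way up) of the narrow collar: the same wood, 46 mm outside diameter, 22 mm high, with an 18 mm hole right through; about 35 g. Lies flat on the table. With both collars home the stack's top is 74 mm above the table, 4 mm below the arm.
- vase: Bystander: conical glass bud vase with white flowers, 84 mm wide at the foot, about 205 mm high in all. Origin under its centre.
- mug: Bystander: stoneware mug, 92 mm wide, 62 mm high. Origin under its centre.
- candle_tin: Bystander: round tin candle, 68 mm wide, 38 mm high (wick to 48 mm). Origin under its centre.
- oil_jar: Bystander: amber glass jar with steel cap, 56 mm wide, 75 mm high. Origin under its centre.
- screwdriver: Bystander: wooden-handled screwdriver lying on the table, 190 mm long along its x.
- book: Bystander: closed book lying flat, 130 by 190 by 24 mm. Origin under its centre.
Not all that is in view belongs to the job. Leave any pink or red look-alike of the part that bears wide_collar_mid alone.

How it is judged:
By the outcome, as a careful person would: the job done as asked, in the order asked, and still so for the second after the job is handed in, while the arm keeps its last pose, push and grip.
It also fails if it takes over 64 s, if anything falls off the work surface, if the arm or the gripper's body presses on something with over 40 N, if the wrist force passes 120 N, or if a joint passes its speed limit or range.

## Working session

There is one attempt and no reset: what is moved stays moved. The work goes in short steps, Python scripts to look and compute and a tool call to move; the robot and the scene stay as the last step left them, time stands still between calls to the robot, and variables do not carry over. Pictures are saved under pics/ and viewed, and the job is handed in when it is done.

Besides the shell and the picture viewer there is one more tool, called after "Request:" in YAML: its name, and indented under it one key for each argument. jog_arm: Moves the arm, as the interface text tells. Shift numbers are shares of 7.5 cm and turn numbers shares of 0.1 rad, none past 1 either way. Its arguments: {"type":"object","properties":{"plan":{"type":"array","items":{"type":"object","properties":{"grip":{"type":"number"},"tx":{"type":"number"},"ty":{"type":"number"},"tz":{"type":"number"},"spin":{"type":"number"}}}}},"required":["plan"]}

```bash
ls; mkdir -p pics; python3 - <<'E'
from cell import robot
import cv2, numpy as np
np.set_printoptions(precision=4,suppress=True)
s=robot.get_state()
print(s)
for n in ("scene","top","wrist"):
    cv2.imwrite(f"pics/a_{n}.png",robot.camera(n)); print(n,robot.camera_model(n))
E
```

```text
pics
{'time_s': 0.0, 'joint_positions': array([-1.2154,  0.2772, -0.0279,  1.268 , -0.    ,  1.4674]), 'joint_vel': array([-0.0011, -0.0006,  0.0003,  0.0004, -0.    ,  0.0007]), 'effort': array([  0.0002, -44.5508,  29.5202,   0.0163,  -0.0001,  -0.    ]), 'position': array([ 0.2765, -0.5596,  0.2411]), 'tool_rot': array([-0.0011,  0.9738,  0.2274, -0.0001]), 'contact_force': array([-1.052 ,  0.5544, -0.1281]), 'wrist_torque': array([-0.0324,  0.0196, -0.0099]), 'grip_width': 0.08529102023921518}
scene {'fx': 401.098468732417, 'fy': 401.098468732417, 'cx': 319.4513258377507, 'cy': 200.29932436676623, 'cam_to_world': array([[ 0.8935,  0.2743, -0.3554,  0.9689],
       [ 0.4488, -0.569 ,  0.6891, -0.7215],
       [-0.0132, -0.7752, -0.6315,  0.8009],
       [ 0.    ,  0.    ,  0.    ,  1.    ]])}
top {'fx': 503.2792830159935, 'fy': 503.2792830159935, 'cx': 309.0141756348975, 'cy': 203.82576168116628, 'cam_to_world': array([[ 0.008 , -0.9923,  0.1239,  0.3875],
       [-0.9999, -0.0063,  0.0134,  0.0184],
       [-0.0125, -0.124 , -0.9922,  1.3531],
       [ 0.    ,  0.    ,  0.    ,  1.    ]])}
wrist {'fx': 332.64698881309795, 'fy': 332.64698881309795, 'cx': 327.6649782921224, 'cy': 196.61186423220886, 'T_tool_cam': array([[-0.0007, -0.9524, -0.305 ,  0.0788],
       [ 1.    , -0.0012,  0.0015, -0.0002],
       [-0.0018, -0.305 ,  0.9524, -0.1307],
       [ 0.    ,  0.    ,  0.    ,  1.    ]])}
```

View pics/a_scene.png

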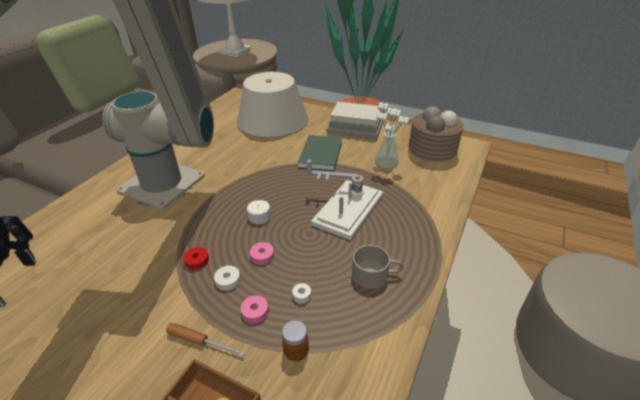

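View pics/a_top.png

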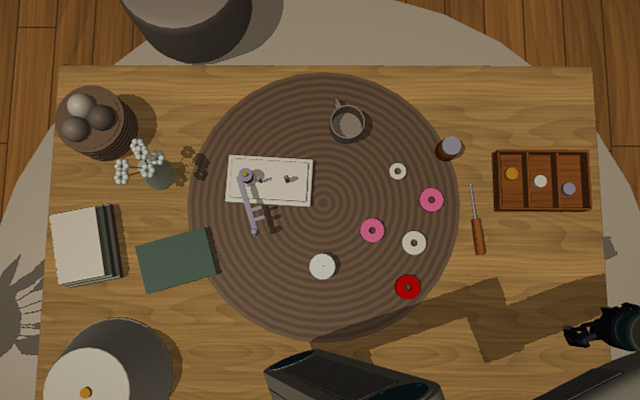

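View pics/a_wrist.png

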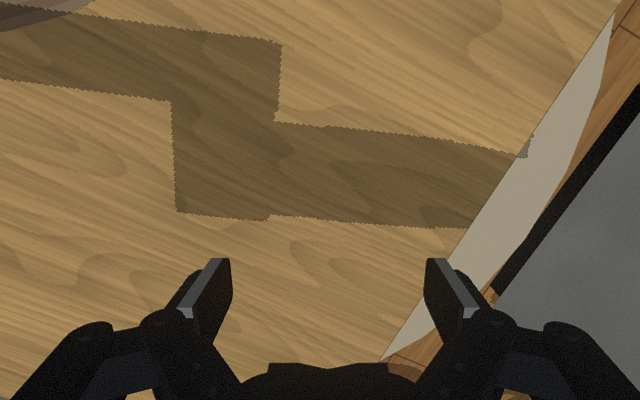

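Candidates for the wide collar in top view: white ring (414,243), pink rings (431,200) and (372,230), red ring (407,287), white candle tin (322,267, wick and no hole). The narrow collar is the white ring at (398,171). I'll check these in close crops.

```bash
cat > h.py <<'E'
from cell import robot
import cv2, numpy as np
from scipy.spatial.transform import Rotation as R
np.set_printoptions(precision=4,suppress=True)
def Ttool(s):
    T=np.eye(4);w,x,y,z=s['tool_rot'];T[:3,:3]=R.from_quat([x,y,z,w]).as_matrix();T[:3,3]=s['position'];return T
def pix2z(cm,C,u,v,z):
    d=C[:3,:3]@np.array([(u-cm['cx'])/cm['fx'],(v-cm['cy'])/cm['fy'],1.]);o=C[:3,3]
    return o+d*(z-o[2])/d[2]
def ray(cm,C,u,v):
    d=C[:3,:3]@np.array([(u-cm['cx'])/cm['fx'],(v-cm['cy'])/cm['fy'],1.]);return C[:3,3],d/np.linalg.norm(d)
def tri(rays):
    A=0;b=0
    for o,d in rays:
        P=np.eye(3)-np.outer(d,d);A=A+P;b=b+P@o
    p=np.linalg.solve(A,b);return p,[np.linalg.norm((np.eye(3)-np.outer(d,d))@(p-o)) for o,d in rays]
def proj(cm,C,p):
    q=np.linalg.inv(C)@np.r_[p,1];return np.array([cm['cx']+cm['fx']*q[0]/q[2],cm['cy']+cm['fy']*q[1]/q[2]])
def cam(n,s=None):
    cm=robot.camera_model(n)
    C=cm['cam_to_world'] if n!='wrist' else Ttool(s)@cm['T_tool_cam']
    return cm,C
def crop(src,dst,u0,u1,v0,v1,k):
    im=cv2.imread(src)[v0:v1,u0:u1];cv2.imwrite(dst,cv2.resize(im,None,fx=k,fy=k,interpolation=cv2.INTER_CUBIC))
E
python3 - <<'E'
from h import *
crop('pics/a_top.png','pics/b1.png',340,460,150,300,4)
crop('pics/a_top.png','pics/b2.png',215,325,145,245,7)
crop('pics/a_scene.png','pics/b3.png',290,400,150,245,7)
crop('pics/a_scene.png','pics/b4.png',180,320,230,330,5)
cm,C=cam('top')
for n,u,v,z in [('wide',414,243,.022),('narrow',398,171,.022),('tin',322,267,.038),('stem',292,179,.087),('hub',246,175,.096),('pin',254,231,.125)]: print(n,pix2z(cm,C,u,v,z))
E
```

```text
wide [ 0.4516 -0.241   0.022 ]
narrow [ 0.644  -0.2017  0.022 ]
tin [0.3869 0.0011 0.038 ]
stem [0.6092 0.0793 0.087 ]
hub [0.6173 0.1959 0.096 ]
pin [0.473 0.169 0.125]
```

View pics/b1.png

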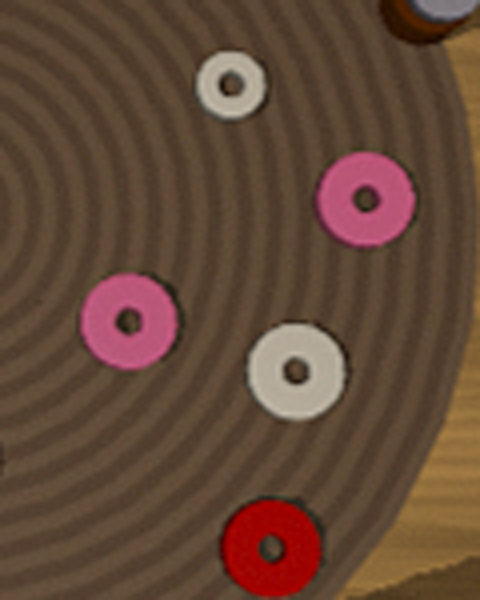

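View pics/b2.png

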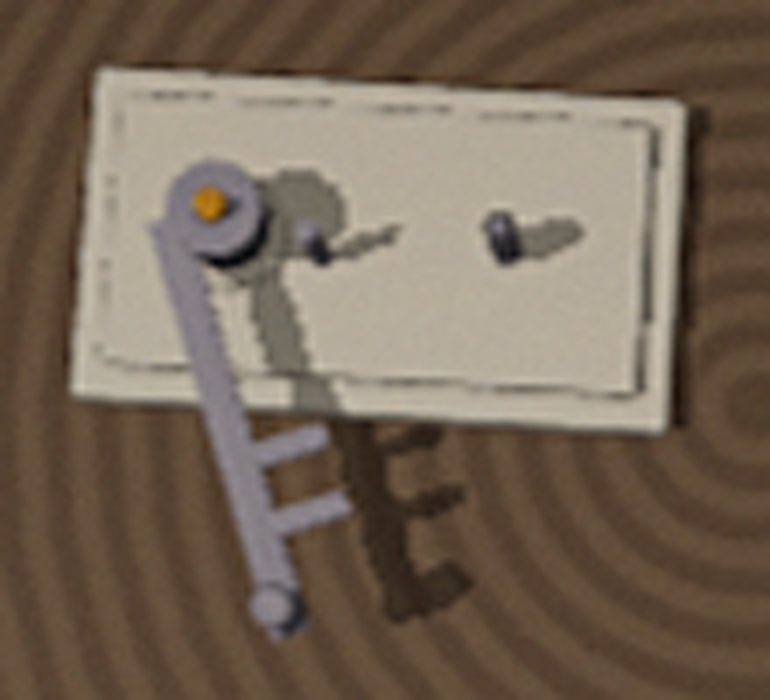

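View pics/b3.png

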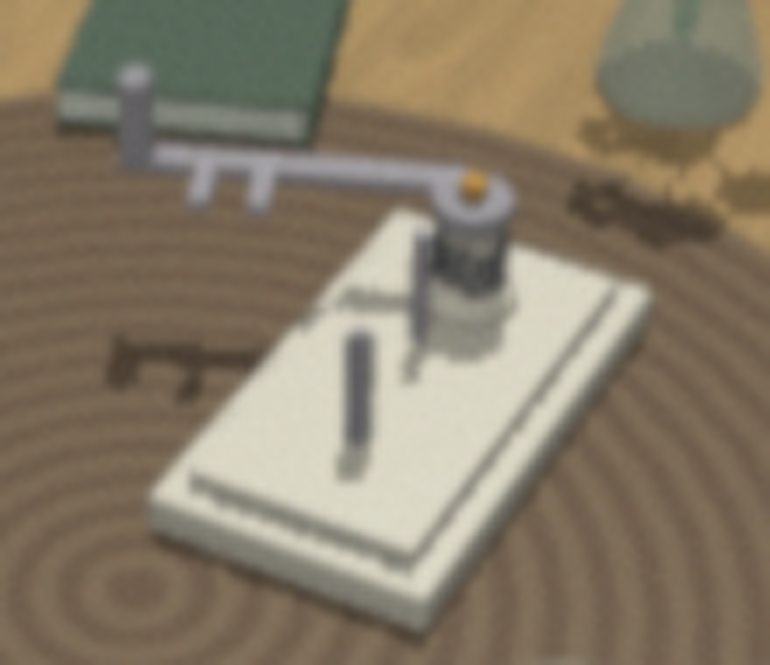

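View pics/b4.png

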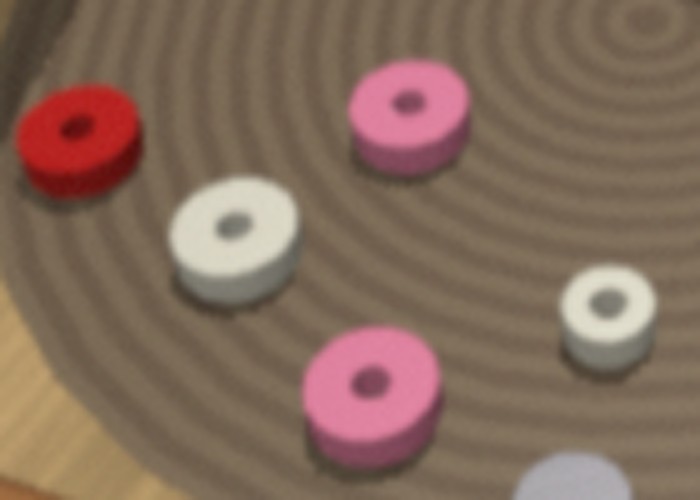

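```bash
python3 - <<'E'
from h import *
f=lambda c,u0,v0,k:(u0+(c[0]+.5)/k-.5,v0+(c[1]+.5)/k-.5)
ct=cam('top');cs=cam('scene')
b1=lambda c:ray(*ct,*f(c,340,150,4)); b2=lambda c:ray(*ct,*f(c,215,145,7))
b3=lambda c:ray(*cs,*f(c,290,150,7)); b4=lambda c:ray(*cs,*f(c,180,230,5))
P={}
for n,r in dict(wide=[b1((296,371)),b4((234,226))],narrow=[b1((231,85)),b4((608,303))],stemtip=[b2((497,220)),b3((358,338))],nut=[b2((209,202)),b3((475,183))],pin=[b2((273,602)),b3((134,76))]).items():
    P[n],e=tri(r);print(n,P[n],e)
# plinth corners top (z=.03) from top view crop
cs_=[(98,68),(687,101),(665,432),(72,398)]
pts=np.array([pix2z(*ct,*f(c,215,145,7),.03) for c in cs_]);print(pts)
for i in range(4):print(np.linalg.norm(pts[i]-pts[(i+1)%4]))
# local: corners (x,y): 0: (65? ,165),
loc=np.array([(65,165),(65,-65),(-65,-65),(-65,165)])/1000.
A=pts[:,:2]-pts[:,:2].mean(0);B=loc-loc.mean(0)
H=B.T@A;ang=np.arctan2(H[0,1]-H[1,0],H[0,0]+H[1,1]);Rz=np.array([[np.cos(ang),-np.sin(ang)],[np.sin(ang),np.cos(ang)]])
org=pts[:,:2].mean(0)-Rz@loc.mean(0)
print('yaw',ang,'org',org,'res',A-B@Rz.T)
print('pivot',org+Rz@[0,.105],'pin@stop',org+Rz@[-.018,-.045])
E
```

```text
wide [ 0.4535 -0.2394  0.0236] [np.float64(0.00045506066642765755), np.float64(0.00045506066642771837)]
narrow [ 0.6448 -0.1992  0.0234] [np.float64(0.000933922727355221), np.float64(0.000933922727355079)]
stemtip [0.6164 0.0955 0.0857] [np.float64(0.0007957064462510408), np.float64(0.0007957064462512627)]
nut [0.622  0.2004 0.0964] [np.float64(0.0008692690802380007), np.float64(0.0008692690802380906)]
pin [0.4743 0.17   0.1274] [np.float64(0.0004260170601464285), np.float64(0.0004260170601463926)]
[[0.6856 0.2535 0.03  ]
 [0.6738 0.0272 0.03  ]
 [0.5462 0.0346 0.03  ]
 [0.5577 0.2598 0.03  ]]
0.22657932428512706
0.12786552634888562
0.22548187330607392
0.1279894877753791
yaw -0.05205742185347478 org [0.6132 0.0939] res [[-0.0012 -0.0018]
 [-0.0009  0.0016]
 [ 0.0013  0.0023]
 [ 0.0008 -0.0022]]
pivot [0.6187 0.1987] pin@stop [0.5929 0.0499]
```

Choice: the white ring at top (414,243) is the wide collar; pink and red rings are excluded. Both top and scene crops agree, with an open hole, limed wood and z ≈ 0.023 for its top. The narrow collar is the smaller white ring at (398,171). Moving over the wide collar.

Request:
jog_arm:
  plan:
    - {"tx": 0.4, "ty": -0.28, "grip": 1}
    - {"tx": 0.4, "ty": -0.28, "grip": 1}
    - {"tx": 0.4, "ty": -0.28, "grip": 1}
    - {"tx": 0.4, "ty": -0.28, "grip": 1}
    - {"tx": 0.4, "ty": -0.28, "grip": 1}

```text
schema error: expected keys grip, tx, ty, tz, spin
```

Request:
jog_arm:
  plan:
    - {"tx": 0.4, "ty": -0.28, "grip": 1}
    - {"tx": 0.4, "ty": -0.28, "grip": 1}
    - {"tx": 0.4, "ty": -0.28, "grip": 1}
    - {"tx": 0.4, "ty": -0.28, "grip": 1}
    - {"tx": 0.4, "ty": -0.28, "grip": 1}

```text
schema error: expected keys grip, tx, ty, tz, spin
```

Request:
jog_arm:
  plan:
    - {"grip": 1}
    - {"grip": 1}

```text
schema error: expected keys grip, tx, ty, tz, spin
```

```bash
cat > shot.py <<'E'
import sys
from h import *
import pickle
s=robot.get_state(); im=robot.camera('wrist'); n=sys.argv[1]
cv2.imwrite(f'pics/{n}.png',im); pickle.dump({k:s[k] for k in('position','tool_rot')},open(f'pics/{n}.pkl','wb'))
print(s['time_s'],s['position'],s['tool_rot'],s['contact_force'],s['grip_width'])
E
cat >> h.py <<'E'
import pickle
def camn(n): return cam('wrist',pickle.load(open(f'pics/{n}.pkl','rb')))
def go(x,y,z=None,s=None):
    s=s or robot.get_state();T=Ttool(s);d=T[:3,:3].T@(np.array([x,y,s['position'][2] if z is None else z])-s['position'])
    print('tool shift mm',d*1000,'frac',d/.075,'toolx heading',np.arctan2(T[1,0],T[0,0]))
E
python3 shot.py w1; python3 -c "
from h import *
go(.4535,-.2394)"
```

```text
0.15 [ 0.2766 -0.5598  0.2414] [-0.0009  0.9738  0.2274 -0.0001] [-0.2655  0.11   -1.0581] 0.08526226375824493
tool shift mm [ 300.518  -209.0417    0.3474] frac [ 4.0069 -2.7872  0.0046] toolx heading 0.45876429152608494
```

View pics/w1.png

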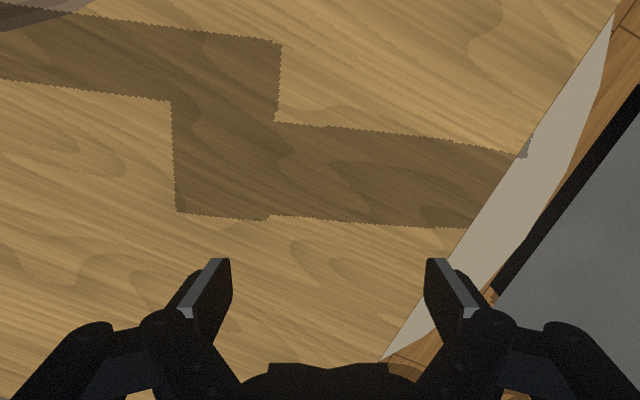

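All five keys are needed in every row; the arm hasn't moved (the picture is unchanged).

Request:
jog_arm:
  plan:
    - {"grip": 1, "tx": 0.4, "ty": -0.28, "tz": 0, "spin": 0}
    - {"grip": 1, "tx": 0.4, "ty": -0.28, "tz": 0, "spin": 0}
    - {"grip": 1, "tx": 0.4, "ty": -0.28, "tz": 0, "spin": 0}
    - {"grip": 1, "tx": 0.4, "ty": -0.28, "tz": 0, "spin": 0}
    - {"grip": 1, "tx": 0.4, "ty": -0.28, "tz": 0, "spin": 0}

```text
time_s: 0.7
position: [0.3652, -0.3984, 0.2421]
tool_rot: [-0.0, 0.974, 0.227, -0.0]
contact_force: [-0.4, 0.0, 0.4]
grip_width: 0.0853
```

Request:
jog_arm:
  plan:
    - {"grip": 1, "tx": 0.4, "ty": -0.28, "tz": 0, "spin": 0}
    - {"grip": 1, "tx": 0.4, "ty": -0.28, "tz": 0, "spin": 0}
    - {"grip": 1, "tx": 0.4, "ty": -0.28, "tz": 0, "spin": 0}
    - {"grip": 1, "tx": 0.4, "ty": -0.28, "tz": 0, "spin": 0}
    - {"grip": 1, "tx": 0.4, "ty": -0.28, "tz": 0, "spin": 0}

```text
time_s: 1.2
position: [0.4531, -0.2377, 0.2422]
tool_rot: [-0.0, 0.974, 0.227, -0.0]
contact_force: [-0.2, -0.4, 0.2]
grip_width: 0.0856
```

Request:
jog_arm:
  plan:
    - {"grip": 1, "tx": 0, "ty": 0, "tz": 0, "spin": 0}
    - {"grip": 1, "tx": 0, "ty": 0, "tz": 0, "spin": 0}

```text
time_s: 1.4
position: [0.4529, -0.2386, 0.2422]
tool_rot: [0.0, 0.974, 0.228, -0.0]
contact_force: [-0.5, -0.3, -0.1]
grip_width: 0.0856
```

```bash
python3 shot.py w2; python3 -c "
from h import *
go(.4535,-.2394)"
```

```text
1.4 [ 0.4529 -0.2386  0.2422] [ 0.0001  0.9736  0.2283 -0.0002] [-0.4795 -0.2633 -0.0633] 0.085567582690785
tool shift mm [ 0.7501  0.4496 -0.0003] frac [ 0.01   0.006 -0.   ] toolx heading 0.4592403715901085
```

View pics/w2.png

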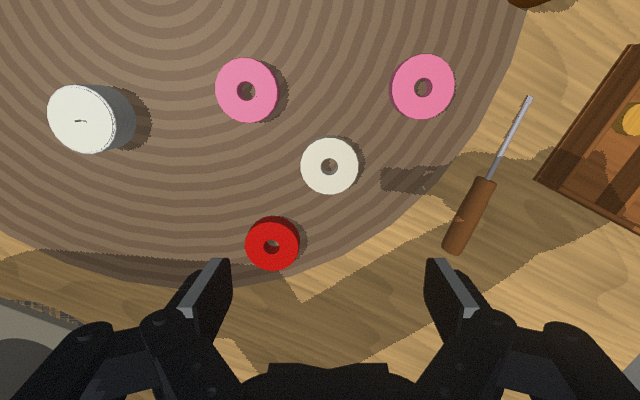

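The picture shows the white ring at (329,166), the two pinks at (246,90) and (423,87), and the red at (272,243).

```bash
python3 - <<'E'
from h import *
c=camn('w2');print(pix2z(*c,329.5,166,.022))
im=cv2.imread('pics/w2.png');hsv=cv2.cvtColor(im,cv2.COLOR_BGR2HSV)
m=((hsv[...,1]<60)&(hsv[...,2]>170)).astype(np.uint8);n,l,st,ce=cv2.connectedComponentsWithStats(m)
for i in range(1,n):
    if st[i,4]>300:print(st[i],ce[i],pix2z(*c,*ce[i],.022))
ct=cam('top');print(tri([ray(*c,329.5,166),ray(*ct,414.2,242.6)]))
E
```

```text
[ 0.4548 -0.2403  0.022 ]
[  47   85   69   69 3543] [ 80.2509 118.9213] [0.3852 0.0115 0.022 ]
[ 300  138   58   57 2356] [328.6808 165.6222] [ 0.4547 -0.2394  0.022 ]
(array([ 0.4532, -0.2418,  0.0159]), [np.float64(0.0009261164613818622), np.float64(0.0009261164613819154)])
```

Request:
jog_arm:
  plan:
    - {"grip": 1, "tx": 0.01, "ty": 0.03, "tz": 0.5, "spin": 0}
    - {"grip": 1, "tx": 0, "ty": 0, "tz": 0.5, "spin": 0}
    - {"grip": 1, "tx": 0, "ty": 0, "tz": 0.5, "spin": 0}
    - {"grip": 1, "tx": 0, "ty": 0, "tz": 0.5, "spin": 0}
    - {"grip": 1, "tx": 0, "ty": 0, "tz": 0.4, "spin": 0}

```text
time_s: 1.95
position: [0.453, -0.2418, 0.0602]
tool_rot: [-0.001, 0.974, 0.226, -0.001]
contact_force: [0.3, 0.7, 0.9]
grip_width: 0.0852
```

Request:
jog_arm:
  plan:
    - {"grip": 1, "tx": 0, "ty": 0, "tz": 0, "spin": 0}

```text
time_s: 2.05
position: [0.4502, -0.2397, 0.0581]
tool_rot: [-0.004, 0.974, 0.226, -0.003]
contact_force: [-0.8, -0.7, -0.3]
grip_width: 0.0856
```

```bash
python3 shot.py w3; python3 -c "
from h import *
go(.4547,-.2400,.014)"
```

```text
2.05 [ 0.4502 -0.2397  0.0581] [-0.0035  0.974   0.2263 -0.0033] [-0.7796 -0.7134 -0.29  ] 0.08555289745611387
tool shift mm [ 2.844   0.7483 46.4713] frac [0.0379 0.01   0.6196] toolx heading 0.4567781348917866
```

View pics/w3.png

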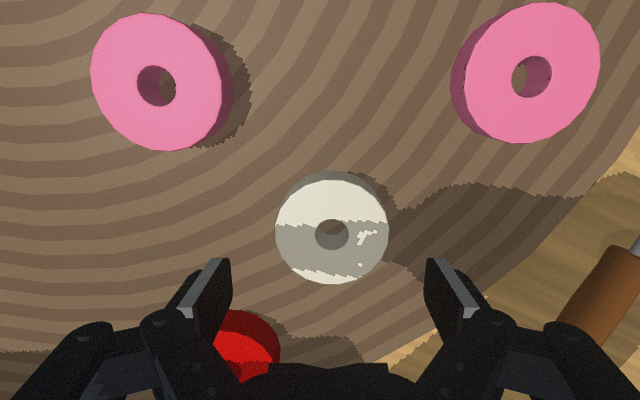

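```bash
python3 - <<'E'
from h import *
c=camn('w3');print(pix2z(*c,332,232,.022))
s=robot.get_state();print(s['position'],s['joint_vel'])
ct=cam('top');print(tri([ray(*c,332,232),ray(*camn('w2'),329,166),ray(*ct,414.2,242.6)]))
E
```

```text
[ 0.4556 -0.2394  0.022 ]
[ 0.452  -0.2407  0.0605] [ 0.0074 -0.0402  0.0596  0.0065  0.0011  0.0005]
(array([ 0.4531, -0.2412,  0.0161]), [np.float64(0.0006579194577784149), np.float64(0.0008020184409378236), np.float64(0.0014503934950148608)])
```

Request:
jog_arm:
  plan:
    - {"grip": 1, "tx": 0, "ty": 0, "tz": 0, "spin": 0}
    - {"grip": 1, "tx": 0, "ty": 0, "tz": 0, "spin": 0}

```text
time_s: 2.3
position: [0.456, -0.2425, 0.0645]
tool_rot: [0.002, 0.974, 0.227, 0.001]
contact_force: [0.2, -0.5, 0.1]
grip_width: 0.0852
```

```bash
python3 shot.py w4; python3 -c "
from h import *
go(.4547,-.2400,.014)
crop('pics/w4.png','pics/w4c.png',230,430,150,300,4)"
```

```text
2.3 [ 0.456  -0.2425  0.0645] [0.0016 0.9739 0.227  0.0014] [ 0.1928 -0.5172  0.056 ] 0.08515660288264762
tool shift mm [-0.206  -2.8873 50.4564] frac [-0.0027 -0.0385  0.6728] toolx heading 0.4583285813059949
```

View pics/w4c.png

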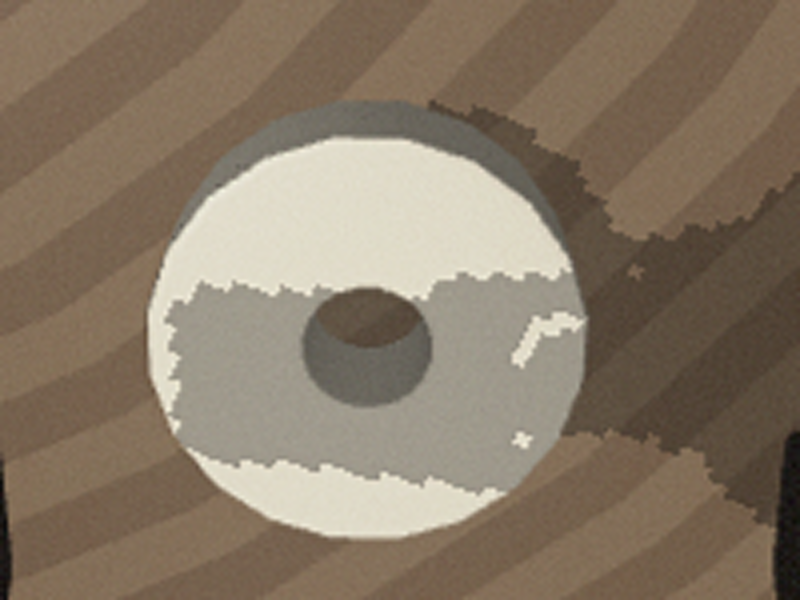

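Request:
jog_arm:
  plan:
    - {"grip": 1, "tx": 0, "ty": 0, "tz": 0, "spin": 0}
    - {"grip": 1, "tx": 0, "ty": 0, "tz": 0, "spin": 0}
    - {"grip": 1, "tx": 0, "ty": 0, "tz": 0, "spin": 0}
    - {"grip": 1, "tx": 0, "ty": 0, "tz": 0, "spin": 0}

```text
time_s: 2.75
position: [0.4545, -0.2409, 0.0625]
tool_rot: [0.0, 0.974, 0.227, 0.0]
contact_force: [0.3, -0.5, -0.0]
grip_width: 0.0851
```

```bash
python3 shot.py w5; python3 -c "
from h import *
c4=camn('w4');print(pix2z(*c4,321.9,234.4,.022))
crop('pics/w5.png','pics/w5c.png',230,430,150,300,4)"
```

```text
2.75 [ 0.4545 -0.2409  0.0625] [0.0001 0.9738 0.2274 0.0001] [ 0.2656 -0.5129 -0.0274] 0.08512590736013778
[ 0.4555 -0.2394  0.022 ]
```

View pics/w5c.png

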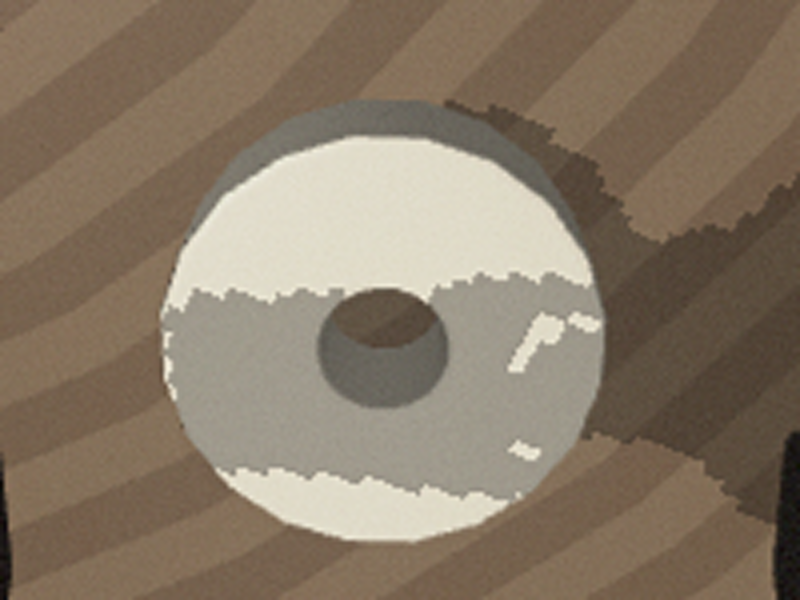

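Request:
jog_arm:
  plan:
    - {"grip": 1, "tx": 0.02, "ty": -0.01, "tz": 0.1, "spin": 0}
    - {"grip": 1, "tx": 0, "ty": 0, "tz": 0.2, "spin": 0}
    - {"grip": 1, "tx": 0, "ty": 0, "tz": 0.2, "spin": 0}
    - {"grip": 1, "tx": 0, "ty": 0, "tz": 0.1, "spin": 0}
    - {"grip": 1, "tx": 0, "ty": 0, "tz": 0.05, "spin": 0}

```text
time_s: 3.3
position: [0.4547, -0.2389, 0.0123]
tool_rot: [-0.001, 0.974, 0.227, -0.001]
contact_force: [-0.0, -0.5, -0.3]
grip_width: 0.085
```

Request:
jog_arm:
  plan:
    - {"grip": 1, "tx": 0, "ty": 0, "tz": 0, "spin": 0}
    - {"grip": 1, "tx": 0, "ty": 0, "tz": 0, "spin": 0}
    - {"grip": 0.5, "tx": 0, "ty": 0, "tz": 0, "spin": 0}
    - {"grip": 0.5, "tx": 0, "ty": 0, "tz": 0, "spin": 0}

```text
time_s: 3.7
position: [0.4561, -0.24, 0.015]
tool_rot: [0.0, 0.974, 0.227, 0.0]
contact_force: [-2.3, 1.5, 9.1]
grip_width: 0.062
```

Request:
jog_arm:
  plan:
    - {"grip": 0.5, "tx": 0, "ty": 0, "tz": 0, "spin": 0}
    - {"grip": 0.5, "tx": 0, "ty": 0, "tz": 0, "spin": 0}

```text
time_s: 3.9
position: [0.4561, -0.24, 0.0151]
tool_rot: [0.001, 0.974, 0.227, 0.0]
contact_force: [-1.9, 0.9, 7.2]
grip_width: 0.0617
```

```bash
python3 shot.py w6
```

```text
3.9 [ 0.4561 -0.24    0.0151] [0.0005 0.9738 0.2273 0.0005] [-1.8622  0.9327  7.1958] 0.06171124872440094
```

View pics/w6.png

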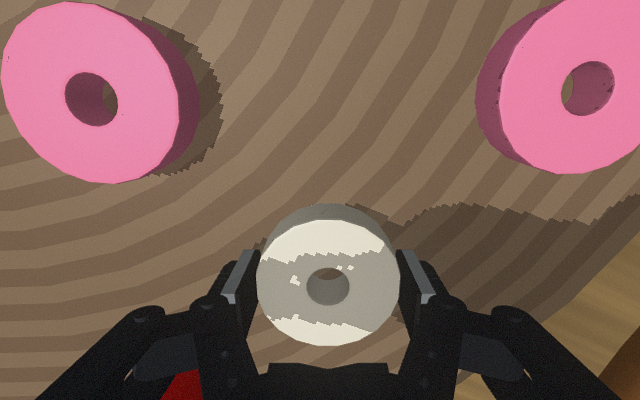

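```bash
python3 - <<'E'
from h import *
crop('pics/w6.png','pics/w6c.png',240,420,190,360,4)
print(robot.get_state()['joint_positions'])
E
```

```text
[-0.6099  0.3164 -0.5173  0.7356  0.      2.0731]
```

View pics/w6c.png

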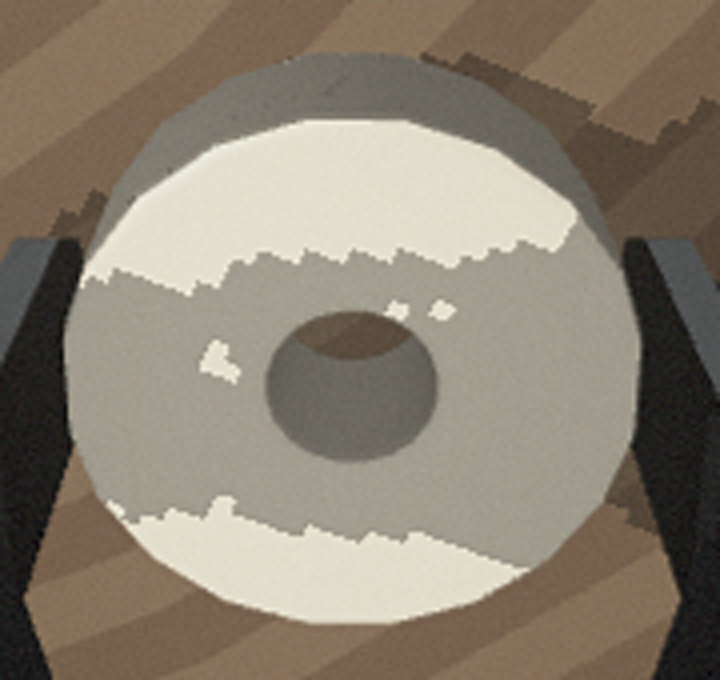

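Request:
jog_arm:
  plan:
    - {"grip": 0.5, "tx": 0, "ty": 0, "tz": -0.1, "spin": 0}
    - {"grip": 0.5, "tx": 0, "ty": 0, "tz": -0.2, "spin": 0}
    - {"grip": 0.5, "tx": 0, "ty": 0, "tz": -0.4, "spin": 0}
    - {"grip": 0.5, "tx": 0, "ty": 0, "tz": -0.5, "spin": 0}
    - {"grip": 0.5, "tx": 0, "ty": 0, "tz": -0.4, "spin": 0.1}

```text
time_s: 4.45
position: [0.4557, -0.2397, 0.1357]
tool_rot: [0.001, 0.975, 0.222, 0.0]
contact_force: [0.8, -1.4, -0.8]
grip_width: 0.0617
```

```bash
python3 - <<'E'
from h import *
s=robot.get_state();print(s['position'],s['joint_positions'],s['grip_width']);go(.615,.0945)
E
```

```text
[ 0.4557 -0.2397  0.1357] [-0.6099  0.1648 -0.4053  0.9993 -0.      2.0831] 0.06172623010624683
tool shift mm [ 288.5185 -232.0894   -0.0846] frac [ 3.8469 -3.0945 -0.0011] toolx heading 0.4485329463906377
```

Request:
jog_arm:
  plan:
    - {"grip": 0.5, "tx": 0.23, "ty": -0.19, "tz": -0.2, "spin": -1}
    - {"grip": 0.5, "tx": 0.38, "ty": -0.25, "tz": -0.2, "spin": -1}
    - {"grip": 0.5, "tx": 0.4, "ty": -0.21, "tz": -0.2, "spin": -1}
    - {"grip": 0.5, "tx": 0.42, "ty": -0.17, "tz": -0.2, "spin": -1}
    - {"grip": 0.5, "tx": 0.43, "ty": -0.12, "tz": -0.2, "spin": -1}

```text
time_s: 4.95
position: [0.5229, -0.0955, 0.2096]
tool_rot: [0.0, 0.889, 0.459, 0.0]
contact_force: [-0.3, 0.0, -0.3]
grip_width: 0.0616
```

Request:
jog_arm:
  plan:
    - {"grip": 0.5, "tx": 0.44, "ty": -0.08, "tz": 0, "spin": -1}
    - {"grip": 0.5, "tx": 0.45, "ty": -0.03, "tz": 0, "spin": -1}
    - {"grip": 0.5, "tx": 0.43, "ty": 0.01, "tz": 0, "spin": -1}
    - {"grip": 0.5, "tx": 0.35, "ty": 0.04, "tz": 0, "spin": -1}
    - {"grip": 0.5, "tx": 0.2, "ty": 0.05, "tz": 0, "spin": -0.7}

```text
time_s: 5.45
position: [0.5844, 0.0328, 0.2089]
tool_rot: [0.0, 0.757, 0.653, 0.0]
contact_force: [-1.0, -0.9, -0.3]
grip_width: 0.0618
```

Request:
jog_arm:
  plan:
    - {"grip": 0.5, "tx": 0.1, "ty": 0, "tz": 0, "spin": -0.5}
    - {"grip": 0.5, "tx": 0, "ty": 0, "tz": 0, "spin": -0.3}
    - {"grip": 0.5, "tx": 0, "ty": 0, "tz": 0, "spin": 0}
    - {"grip": 0.5, "tx": 0, "ty": 0, "tz": 0, "spin": 0}

```text
time_s: 5.85
position: [0.5848, 0.0377, 0.2087]
tool_rot: [0.0, 0.733, 0.681, -0.0]
contact_force: [-0.1, -1.4, -1.3]
grip_width: 0.0617
```

```bash
python3 shot.py w7; python3 - <<'E'
from h import *
s=pickle.load(open('pics/w6.pkl','rb'))
for v in(286.1,282.5):
    p=pix2z(*camn('w6'),327.8,v,.022);print('inhand',np.linalg.inv(Ttool(s))@np.r_[p,1])
go(.615,.0945)
E
```

```text
5.85 [0.5848 0.0377 0.2087] [ 0.      0.7326  0.6807 -0.0001] [-0.1441 -1.4006 -1.3047] 0.061656719306303946
inhand [-0.0014  0.0006 -0.0069  1.    ]
inhand [ 0.0003  0.0006 -0.0069  1.    ]
tool shift mm [58.9622 25.9491 -0.0095] frac [ 0.7862  0.346  -0.0001] toolx heading 1.497380346145305
```

View pics/w7.png

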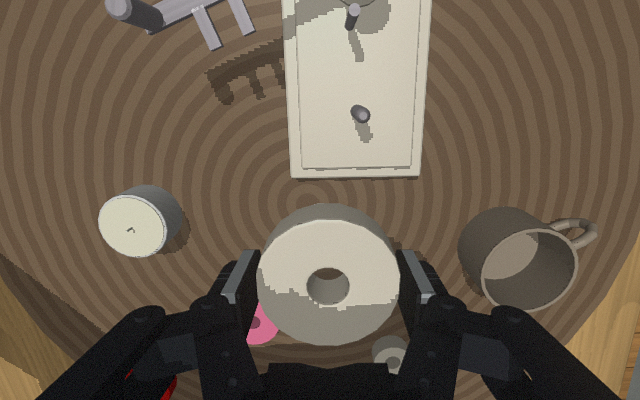

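```bash
python3 -c "
from h import *
crop('pics/w7.png','pics/w7c.png',270,450,0,190,4)"
```

```text
(no output)
```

View pics/w7c.png

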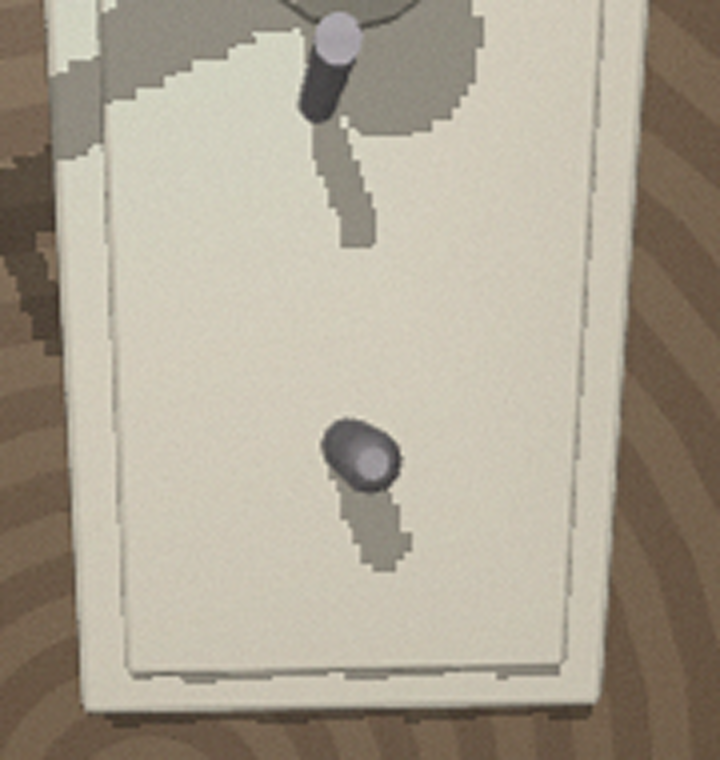

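Request:
jog_arm:
  plan:
    - {"grip": 0.5, "tx": 0.1, "ty": 0.1, "tz": 0, "spin": 0}
    - {"grip": 0.5, "tx": 0.1, "ty": 0.15, "tz": 0, "spin": 0}
    - {"grip": 0.5, "tx": 0.1, "ty": 0.1, "tz": 0, "spin": 0}
    - {"grip": 0.5, "tx": 0, "ty": 0, "tz": 0, "spin": 0}
    - {"grip": 0.5, "tx": 0, "ty": 0, "tz": 0, "spin": 0}

```text
time_s: 6.4
position: [0.6131, 0.0591, 0.2083]
tool_rot: [-0.0, 0.732, 0.681, -0.0]
contact_force: [1.2, -0.2, -1.1]
grip_width: 0.062
```

Request:
jog_arm:
  plan:
    - {"grip": 0.5, "tx": 0, "ty": 0, "tz": 0, "spin": 0}

```text
time_s: 6.5
position: [0.6126, 0.0588, 0.2084]
tool_rot: [-0.0, 0.732, 0.681, -0.0]
contact_force: [-0.2, 0.2, -1.7]
grip_width: 0.0614
```

```bash
python3 shot.py w8;python3 -c "
from h import *
crop('pics/w8.png','pics/w8c.png',270,430,50,250,4)"
```

```text
6.5 [0.6126 0.0588 0.2084] [-0.0002  0.7321  0.6812 -0.0003] [-0.237   0.1509 -1.7363] 0.06142971165740516
```

View pics/w8c.png

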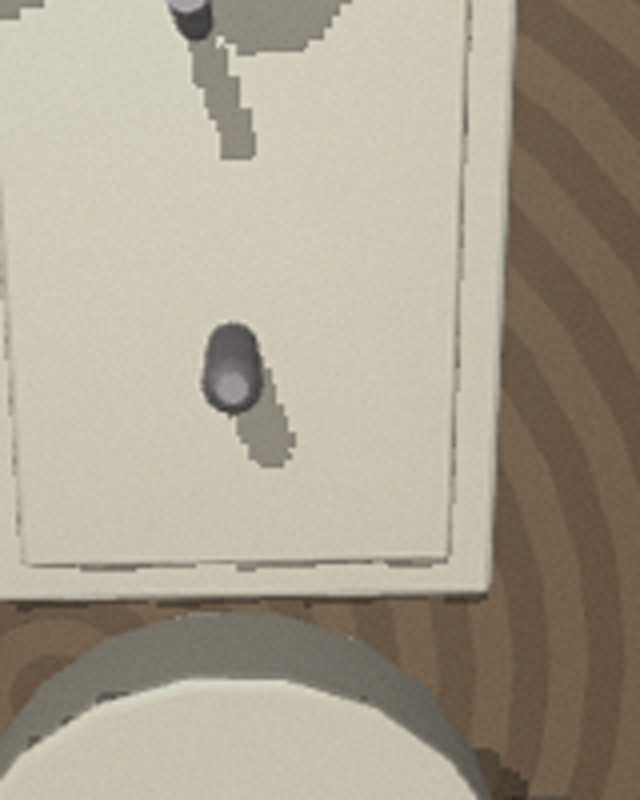

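```bash
python3 - <<'E'
from h import *
f=lambda c,u0,v0,k:(u0+(c[0]+.5)/k-.5,v0+(c[1]+.5)/k-.5)
a=camn('w7');b=camn('w8')
A=f((372,461),270,0,4);B=f((233,387),270,50,4)
print(tri([ray(*a,*A),ray(*b,*B)]));print(pix2z(*a,*A,.087),pix2z(*b,*B,.087))
print('foot',pix2z(*b,*f((232,347),270,50,4),.03),pix2z(*a,*f((351,449),270,0,4),.03))
# plinth edges near: w8 corner
print('corner br',pix2z(*b,*f((488,596),270,50,4),.03),pix2z(*a,*f((597,708),270,0,4),.03),'bl',pix2z(*a,*f((85,708),270,0,4),.03))
E
```

```text
(array([0.6159, 0.0961, 0.0855]), [np.float64(0.000210504066376262), np.float64(0.0002105040663764684)])
[0.6157 0.0963 0.087 ] [0.6161 0.0961 0.087 ]
foot [0.6159 0.0961 0.03  ] [0.6166 0.0948 0.03  ]
corner br [0.674  0.0312 0.03  ] [0.6726 0.0303 0.03  ] bl [0.5503 0.0394 0.03  ]
```

Request:
jog_arm:
  plan:
    - {"grip": 0.5, "tx": 0.1, "ty": 0, "tz": 0, "spin": 0}
    - {"grip": 0.5, "tx": 0.2, "ty": 0, "tz": 0.2, "spin": 0}
    - {"grip": 0.5, "tx": 0.15, "ty": 0, "tz": 0.3, "spin": 0}
    - {"grip": 0.5, "tx": 0.07, "ty": 0, "tz": 0.3, "spin": 0}
    - {"grip": 0.5, "tx": 0, "ty": 0, "tz": 0.2, "spin": 0}

```text
time_s: 7.05
position: [0.614, 0.0993, 0.1307]
tool_rot: [-0.001, 0.731, 0.682, -0.001]
contact_force: [-0.9, 0.6, -1.6]
grip_width: 0.0613
```

Request:
jog_arm:
  plan:
    - {"grip": 0.5, "tx": 0, "ty": 0, "tz": 0.1, "spin": 0}
    - {"grip": 0.5, "tx": 0, "ty": 0, "tz": 0.05, "spin": 0}
    - {"grip": 0.5, "tx": 0, "ty": 0, "tz": 0, "spin": 0}
    - {"grip": 0.5, "tx": 0, "ty": 0, "tz": 0, "spin": 0}
    - {"grip": 0.5, "tx": 0, "ty": 0, "tz": 0, "spin": 0}

```text
time_s: 7.55
position: [0.6166, 0.0975, 0.1235]
tool_rot: [0.001, 0.732, 0.681, 0.001]
contact_force: [0.8, -0.8, -1.6]
grip_width: 0.0615
```

```bash
python3 shot.py w9;python3 -c "
from h import *
crop('pics/w9.png','pics/w9c.png',240,420,190,360,4)
go(.6154,.0976,.045)
i=robot.camera('scene');cv2.imwrite('pics/s9.png',i);crop('pics/s9.png','pics/s9c.png',290,400,130,245,6)"
```

```text
7.55 [0.6166 0.0975 0.1235] [0.0007 0.7322 0.681  0.0008] [ 0.8454 -0.8287 -1.6032] 0.061521258824533985
tool shift mm [ 0.0212 -1.2735 78.4164] frac [ 0.0003 -0.017   1.0456] toolx heading 1.4984077805634017
```

View pics/w9c.png

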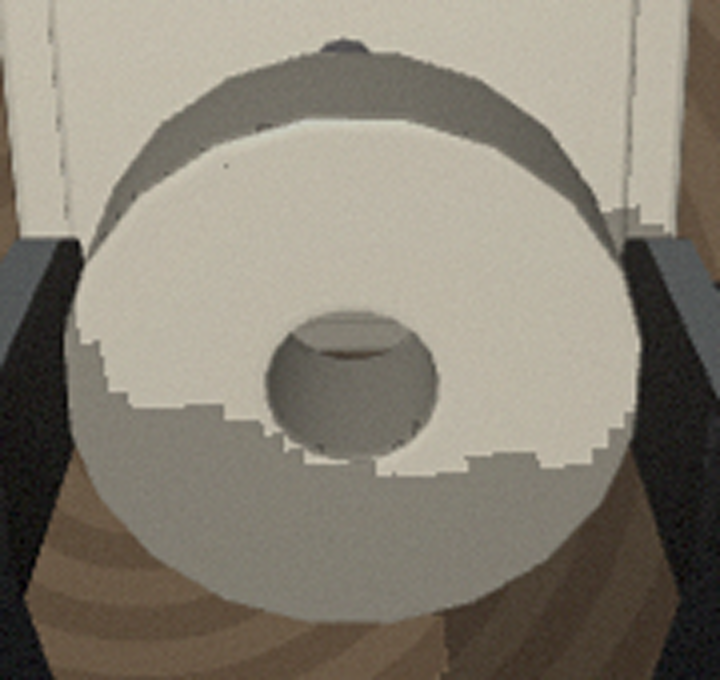

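View pics/s9c.png

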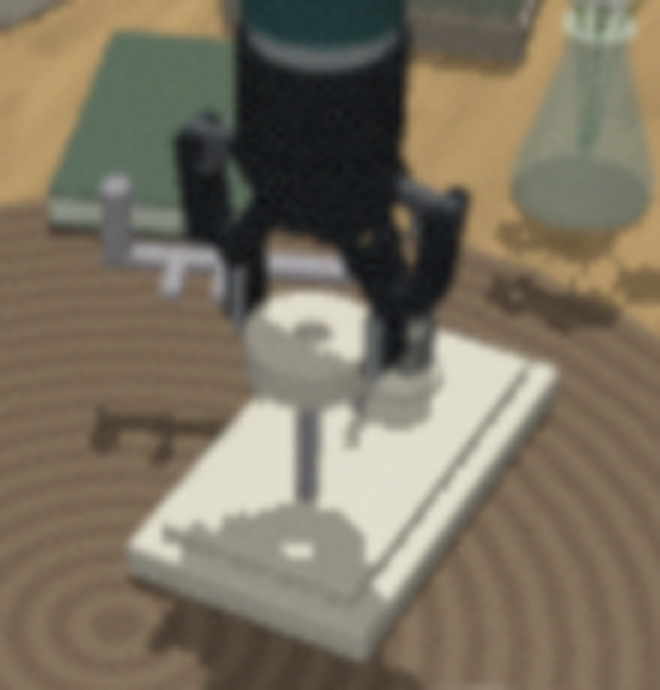

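Request:
jog_arm:
  plan:
    - {"grip": 0.5, "tx": 0, "ty": -0.01, "tz": 0, "spin": 0}
    - {"grip": 0.5, "tx": 0, "ty": 0, "tz": 0.1, "spin": 0}
    - {"grip": 0.5, "tx": 0, "ty": 0, "tz": 0.1, "spin": 0}
    - {"grip": 0.5, "tx": 0, "ty": 0, "tz": 0.1, "spin": 0}
    - {"grip": 0.5, "tx": 0, "ty": 0, "tz": 0.05, "spin": 0}

```text
time_s: 8.15
position: [0.6138, 0.0976, 0.0944]
tool_rot: [-0.001, 0.732, 0.681, -0.001]
contact_force: [-0.6, 0.0, -0.6]
grip_width: 0.0617
```

Request:
jog_arm:
  plan:
    - {"grip": 0.5, "tx": 0, "ty": 0, "tz": 0, "spin": 0}
    - {"grip": 0.5, "tx": 0, "ty": 0, "tz": 0, "spin": 0}

```text
time_s: 8.35
position: [0.6148, 0.0977, 0.0958]
tool_rot: [-0.0, 0.732, 0.681, -0.0]
contact_force: [0.3, 0.5, -1.2]
grip_width: 0.0613
```

```bash
python3 shot.py w10;python3 -c "
from h import *
crop('pics/w10.png','pics/w10c.png',240,420,190,360,4)
go(.6154,.0976,.045)"
```

```text
8.35 [0.6148 0.0977 0.0958] [-0.0001  0.7321  0.6812 -0.0002] [ 0.3431  0.5143 -1.2315] 0.06127265244522634
tool shift mm [-0.0877  0.3073 51.1451] frac [-0.0012  0.0041  0.6819] toolx heading 1.4987721448374605
```

View pics/w10c.png

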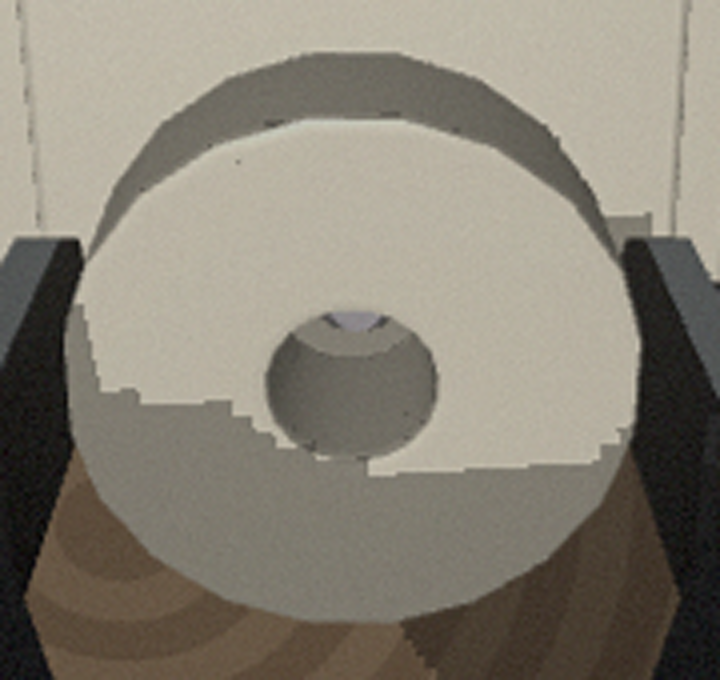

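```bash
python3 - <<'E'
from h import *
cm,C=camn('w10');s=pickle.load(open('pics/w10.pkl','rb'));T=Ttool(s)
p=(T@[-.0015,.0006,.0088,1])[:3]
u=proj(cm,C,p);print(u,(u-[240,190])*4, T[:2,:2]@[-.0015,.0006]+s['position'][:2])
E
```

```text
[327.8074 267.5055] [351.2297 310.0218] [0.6153 0.0962]
```

Request:
jog_arm:
  plan:
    - {"grip": 0.5, "tx": 0, "ty": 0, "tz": 0.1, "spin": 0}
    - {"grip": 0.5, "tx": 0, "ty": 0, "tz": 0.1, "spin": 0}
    - {"grip": 0.5, "tx": 0, "ty": 0, "tz": 0.1, "spin": 0}
    - {"grip": 0.5, "tx": 0, "ty": 0, "tz": 0.05, "spin": 0}

```text
time_s: 8.8
position: [0.614, 0.0976, 0.0684]
tool_rot: [-0.001, 0.732, 0.681, -0.001]
contact_force: [0.5, -0.4, -0.1]
grip_width: 0.0617
```

```bash
python3 shot.py w11;python3 -c "
from h import *
crop('pics/w11.png','pics/w11c.png',240,420,190,360,4)
go(.6154,.0976,.045)"
```

```text
8.8 [0.614  0.0976 0.0684] [-0.0006  0.7321  0.6812 -0.0008] [ 0.4573 -0.4154 -0.1385] 0.06167973313795554
tool shift mm [ 0.1143  1.7518 23.0023] frac [0.0015 0.0234 0.3067] toolx heading 1.4987584823425144
```

View pics/w11c.png

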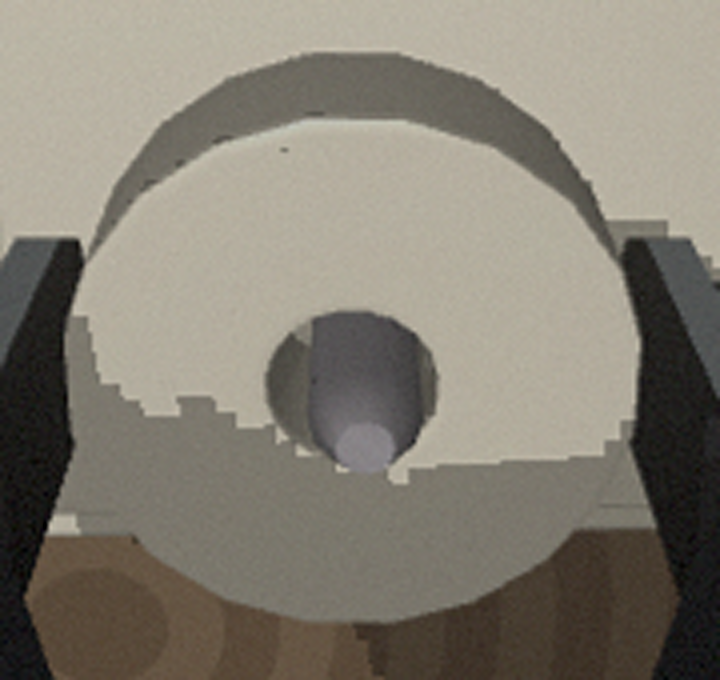

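Request:
jog_arm:
  plan:
    - {"grip": 0.5, "tx": 0, "ty": 0.01, "tz": 0.08, "spin": 0}
    - {"grip": 0.5, "tx": 0, "ty": 0, "tz": 0.1, "spin": 0}
    - {"grip": 0.5, "tx": 0, "ty": 0, "tz": 0.08, "spin": 0}
    - {"grip": 0.5, "tx": 0, "ty": 0, "tz": 0.04, "spin": 0}
    - {"grip": 0.5, "tx": 0, "ty": 0, "tz": 0, "spin": 0}

```text
time_s: 9.35
position: [0.6151, 0.0976, 0.0465]
tool_rot: [-0.0, 0.732, 0.681, -0.001]
contact_force: [-0.4, 0.1, -1.1]
grip_width: 0.0616
```

Request:
jog_arm:
  plan:
    - {"grip": 0.5, "tx": 0, "ty": 0, "tz": 0, "spin": 0}

```text
time_s: 9.45
position: [0.6157, 0.0977, 0.0473]
tool_rot: [0.0, 0.732, 0.681, 0.0]
contact_force: [0.5, -0.2, -0.9]
grip_width: 0.0618
```

Request:
jog_arm:
  plan:
    - {"grip": 0.5, "tx": 0, "ty": 0, "tz": 0.02, "spin": 0}
    - {"grip": 0.5, "tx": 0, "ty": 0, "tz": 0, "spin": 0}
    - {"grip": 1, "tx": 0, "ty": 0, "tz": 0, "spin": 0}
    - {"grip": 1, "tx": 0, "ty": 0, "tz": 0, "spin": 0}
    - {"grip": 1, "tx": 0, "ty": 0, "tz": 0, "spin": 0}

```text
time_s: 9.95
position: [0.6159, 0.0976, 0.0461]
tool_rot: [0.0, 0.732, 0.681, 0.0]
contact_force: [-0.4, 0.7, -0.6]
grip_width: 0.0853
```

```bash
python3 shot.py w12
```

```text
9.95 [0.6159 0.0976 0.0461] [0.0002 0.7321 0.6812 0.0002] [-0.4056  0.6548 -0.6015] 0.08534495392124546
```

View pics/w12.png

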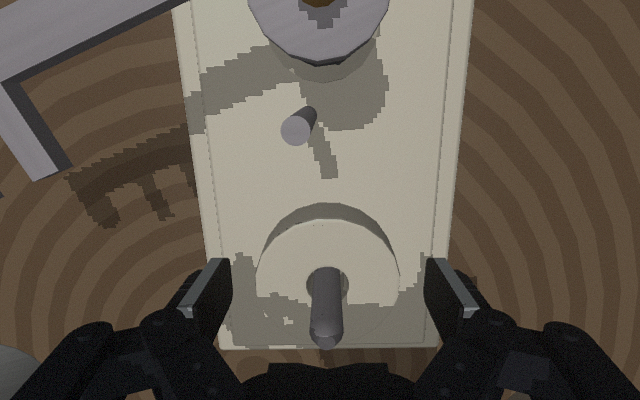

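Request:
jog_arm:
  plan:
    - {"grip": 1, "tx": 0, "ty": 0, "tz": -0.2, "spin": 0}
    - {"grip": 1, "tx": 0, "ty": 0, "tz": -0.4, "spin": 0}
    - {"grip": 1, "tx": 0, "ty": 0, "tz": -0.5, "spin": 0}
    - {"grip": 1, "tx": -0.1, "ty": 0.02, "tz": -0.5, "spin": 0}
    - {"grip": 1, "tx": -0.3, "ty": 0.05, "tz": -0.3, "spin": 0}

```text
time_s: 10.5
position: [0.6204, 0.0685, 0.1933]
tool_rot: [0.002, 0.731, 0.682, 0.002]
contact_force: [-0.4, -0.3, 0.5]
grip_width: 0.0853
```

Request:
jog_arm:
  plan:
    - {"grip": 1, "tx": -0.5, "ty": 0.1, "tz": -0.1, "spin": 0}
    - {"grip": 1, "tx": -0.5, "ty": 0.1, "tz": 0, "spin": 0}
    - {"grip": 1, "tx": -0.5, "ty": 0.1, "tz": 0, "spin": 0}
    - {"grip": 1, "tx": -0.5, "ty": 0.1, "tz": 0, "spin": 0}
    - {"grip": 1, "tx": -0.5, "ty": 0.1, "tz": 0, "spin": 0}

```text
time_s: 11.0
position: [0.6429, -0.1239, 0.1974]
tool_rot: [0.001, 0.732, 0.681, 0.0]
contact_force: [0.5, 1.2, 1.0]
grip_width: 0.0855
```

Request:
jog_arm:
  plan:
    - {"grip": 1, "tx": -0.4, "ty": 0.1, "tz": 0, "spin": 0}
    - {"grip": 1, "tx": -0.25, "ty": 0, "tz": 0, "spin": 0}
    - {"grip": 1, "tx": -0.15, "ty": 0, "tz": 0, "spin": 0}
    - {"grip": 1, "tx": 0, "ty": 0, "tz": 0, "spin": 0}
    - {"grip": 1, "tx": 0, "ty": 0, "tz": 0, "spin": 0}

```text
time_s: 11.5
position: [0.6455, -0.1817, 0.1959]
tool_rot: [-0.0, 0.732, 0.681, 0.0]
contact_force: [-0.2, -0.3, -0.2]
grip_width: 0.0856
```

```bash
python3 shot.py w13;python3 - <<'E'
from h import *
go(.6448,-.1992)
c=camn('w13');im=cv2.imread('pics/w13.png');hsv=cv2.cvtColor(im,cv2.COLOR_BGR2HSV)
m=((hsv[...,1]<60)&(hsv[...,2]>170)).astype(np.uint8);n,l,st,ce=cv2.connectedComponentsWithStats(m)
for i in range(1,n):
    if st[i,4]>300:print(st[i],ce[i],pix2z(*c,*ce[i],.022))
E
```

```text
11.5 [ 0.6455 -0.1817  0.1959] [-0.0004  0.7319  0.6814  0.0002] [-0.1746 -0.3477 -0.2009] 0.08556511603358673
tool shift mm [-17.8511   0.5073  -0.0132] frac [-0.238   0.0068 -0.0002] toolx heading 1.5000522498443771
[ 306  173   46   44 1340] [328.4448 194.3187] [ 0.6456 -0.1988  0.022 ]
```

View pics/w13.png

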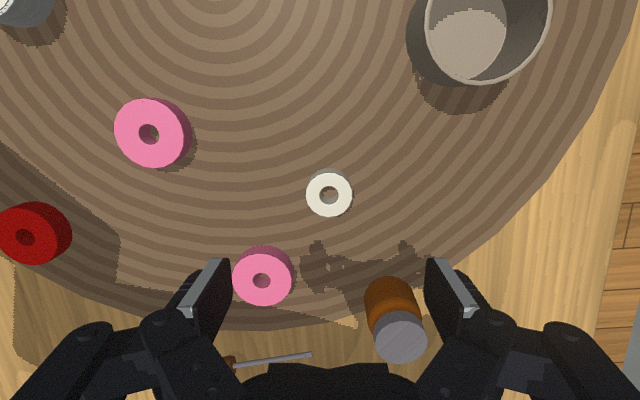

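Request:
jog_arm:
  plan:
    - {"grip": 1, "tx": -0.1, "ty": 0, "tz": 0.2, "spin": 0}
    - {"grip": 1, "tx": -0.1, "ty": 0, "tz": 0.4, "spin": 0}
    - {"grip": 1, "tx": -0.03, "ty": 0, "tz": 0.5, "spin": 0}
    - {"grip": 1, "tx": 0, "ty": 0, "tz": 0.4, "spin": 0}
    - {"grip": 1, "tx": 0, "ty": 0, "tz": 0.25, "spin": 0}

```text
time_s: 12.05
position: [0.642, -0.1984, 0.0602]
tool_rot: [-0.003, 0.732, 0.682, -0.001]
contact_force: [0.6, -0.4, 0.0]
grip_width: 0.0853
```

Request:
jog_arm:
  plan:
    - {"grip": 1, "tx": 0, "ty": 0, "tz": 0.1, "spin": 0}
    - {"grip": 1, "tx": 0, "ty": 0, "tz": 0, "spin": 0}
    - {"grip": 1, "tx": 0, "ty": 0, "tz": 0, "spin": 0}
    - {"grip": 1, "tx": 0, "ty": 0, "tz": 0, "spin": 0}
    - {"grip": 1, "tx": 0, "ty": 0, "tz": 0, "spin": 0}

```text
time_s: 12.55
position: [0.6457, -0.2004, 0.0587]
tool_rot: [0.001, 0.732, 0.681, 0.001]
contact_force: [-0.3, -0.1, 1.5]
grip_width: 0.0855
```

```bash
python3 shot.py w14;python3 - <<'E'
from h import *
crop('pics/w14.png','pics/w14c.png',230,430,170,320,4)
go(.6456,-.199,.0135)
E
```

```text
12.55 [ 0.6457 -0.2004  0.0587] [0.0013 0.7321 0.6812 0.0006] [-0.2755 -0.0934  1.462 ] 0.08549979731005085
tool shift mm [ 1.3495 -0.1259 45.0139] frac [ 0.018  -0.0017  0.6002] toolx heading 1.4988633348153793
```

View pics/w14c.png

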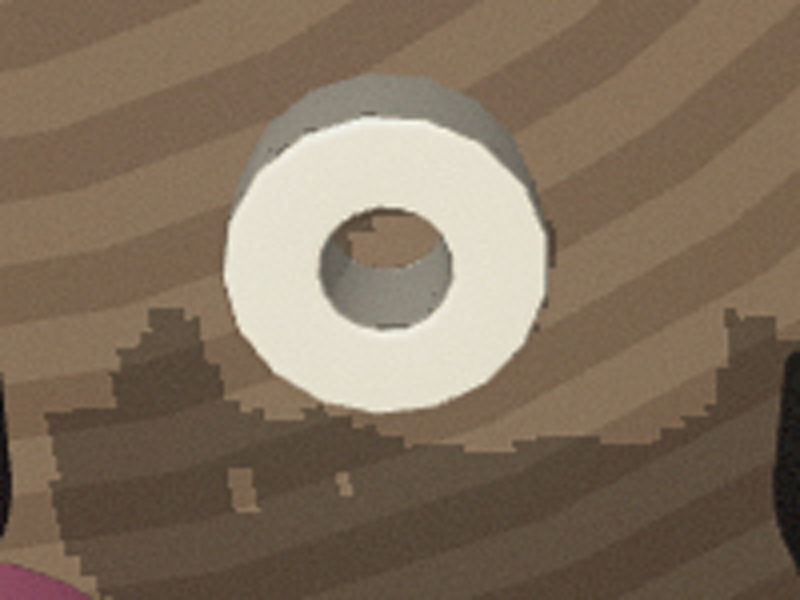

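```bash
python3 - <<'E'
from h import *
p=pix2z(*camn('w14'),326.1,236.6,.022);print(p);go(p[0],p[1]+.0005,.015)
E
```

```text
[ 0.6456 -0.1987  0.022 ]
tool shift mm [ 2.1054 -0.1407 43.5133] frac [ 0.0281 -0.0019  0.5802] toolx heading 1.4988633348153793
```

Request:
jog_arm:
  plan:
    - {"grip": 1, "tx": 0.03, "ty": 0, "tz": 0.1, "spin": 0}
    - {"grip": 1, "tx": 0, "ty": 0, "tz": 0.2, "spin": 0}
    - {"grip": 1, "tx": 0, "ty": 0, "tz": 0.17, "spin": 0}
    - {"grip": 1, "tx": 0, "ty": 0, "tz": 0.07, "spin": 0}
    - {"grip": 1, "tx": 0, "ty": 0, "tz": 0.03, "spin": 0}

```text
time_s: 13.1
position: [0.6434, -0.1972, 0.0122]
tool_rot: [-0.002, 0.732, 0.681, -0.001]
contact_force: [1.1, -0.4, -0.0]
grip_width: 0.0857
```

Request:
jog_arm:
  plan:
    - {"grip": 1, "tx": 0, "ty": 0, "tz": 0, "spin": 0}
    - {"grip": 1, "tx": 0, "ty": 0, "tz": 0, "spin": 0}
    - {"grip": 0.3, "tx": 0, "ty": 0, "tz": 0, "spin": 0}
    - {"grip": 0.3, "tx": 0, "ty": 0, "tz": 0, "spin": 0}
    - {"grip": 0.3, "tx": 0, "ty": 0, "tz": 0, "spin": 0}

```text
time_s: 13.6
position: [0.6451, -0.1979, 0.015]
tool_rot: [0.0, 0.732, 0.681, 0.0]
contact_force: [-4.3, 1.4, 36.7]
grip_width: 0.0441
```

Request:
jog_arm:
  plan:
    - {"grip": 0.3, "tx": 0, "ty": 0, "tz": 0, "spin": 0}
    - {"grip": 0.3, "tx": 0, "ty": 0, "tz": 0, "spin": 0}

```text
time_s: 13.8
position: [0.6456, -0.198, 0.0153]
tool_rot: [0.001, 0.732, 0.681, 0.0]
contact_force: [0.3, 0.2, 4.5]
grip_width: 0.0429
```

```bash
python3 shot.py w15;python3 - <<'E'
from h import *
crop('pics/w15.png','pics/w15c.png',240,420,190,360,4)
E
```

```text
13.8 [ 0.6456 -0.198   0.0153] [0.0009 0.7321 0.6812 0.0004] [0.3251 0.2002 4.4641] 0.04287693665029205
```

View pics/w15c.png

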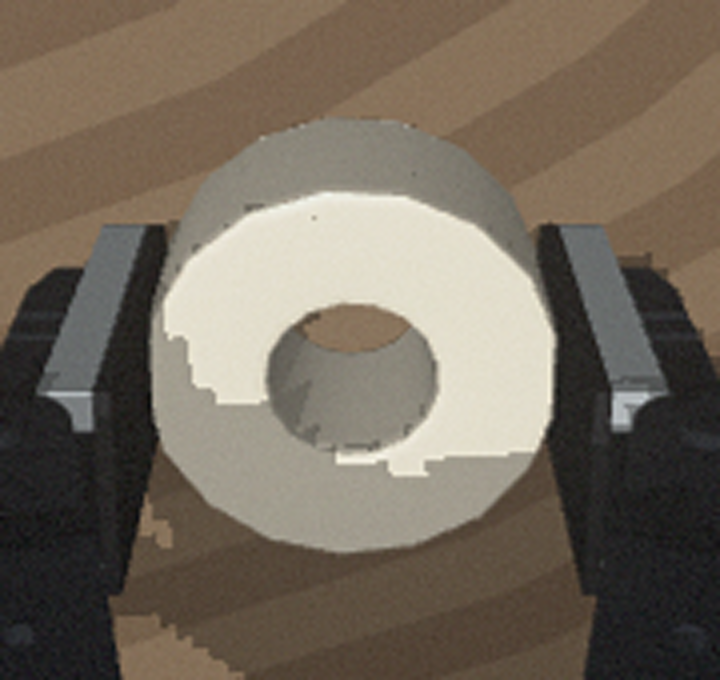

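Request:
jog_arm:
  plan:
    - {"grip": 0.3, "tx": 0, "ty": 0, "tz": -0.15, "spin": 0}
    - {"grip": 0.3, "tx": 0, "ty": 0, "tz": -0.3, "spin": 0}
    - {"grip": 0.3, "tx": 0, "ty": 0, "tz": -0.5, "spin": 0}
    - {"grip": 0.3, "tx": 0.1, "ty": 0, "tz": -0.5, "spin": 0}
    - {"grip": 0.3, "tx": 0.3, "ty": -0.05, "tz": -0.4, "spin": 0}

```text
time_s: 14.35
position: [0.6438, -0.169, 0.1556]
tool_rot: [0.001, 0.733, 0.68, 0.0]
contact_force: [1.5, 0.1, -0.3]
grip_width: 0.0433
```

Request:
jog_arm:
  plan:
    - {"grip": 0.3, "tx": 0.45, "ty": -0.09, "tz": -0.2, "spin": 0}
    - {"grip": 0.3, "tx": 0.5, "ty": -0.1, "tz": 0, "spin": 0}
    - {"grip": 0.3, "tx": 0.5, "ty": -0.1, "tz": 0, "spin": 0}
    - {"grip": 0.3, "tx": 0.5, "ty": -0.1, "tz": 0, "spin": 0}
    - {"grip": 0.3, "tx": 0.5, "ty": -0.1, "tz": 0, "spin": 0}

```text
time_s: 14.85
position: [0.6188, 0.0199, 0.1682]
tool_rot: [-0.0, 0.732, 0.681, -0.0]
contact_force: [0.4, 0.3, -0.6]
grip_width: 0.0435
```

Request:
jog_arm:
  plan:
    - {"grip": 0.3, "tx": 0.4, "ty": -0.1, "tz": 0, "spin": 0}
    - {"grip": 0.3, "tx": 0.3, "ty": -0.05, "tz": 0, "spin": 0}
    - {"grip": 0.3, "tx": 0.2, "ty": 0, "tz": 0.1, "spin": 0}
    - {"grip": 0.3, "tx": 0.1, "ty": 0, "tz": 0.1, "spin": 0}
    - {"grip": 0.3, "tx": 0, "ty": 0, "tz": 0, "spin": 0}

```text
time_s: 15.35
position: [0.6127, 0.0943, 0.1511]
tool_rot: [-0.001, 0.732, 0.681, -0.001]
contact_force: [0.4, -0.2, 0.1]
grip_width: 0.0433
```

```bash
python3 - <<'E'
from h import *
s=robot.get_state();print(s['time_s'],s['position'],s['grip_width']);go(.6153,.0967,.150)
E
```

```text
15.35 [0.6127 0.0943 0.1511] 0.04327564592344253
tool shift mm [2.576  2.4348 1.0628] frac [0.0343 0.0325 0.0142] toolx heading 1.499587704449506
```

Request:
jog_arm:
  plan:
    - {"grip": 0.3, "tx": 0, "ty": 0, "tz": 0, "spin": 0}
    - {"grip": 0.3, "tx": 0, "ty": 0, "tz": 0, "spin": 0}
    - {"grip": 0.3, "tx": 0, "ty": 0, "tz": 0, "spin": 0}
    - {"grip": 0.3, "tx": 0, "ty": 0, "tz": 0, "spin": 0}

```text
time_s: 15.75
position: [0.6142, 0.0933, 0.1534]
tool_rot: [0.0, 0.732, 0.681, 0.0]
contact_force: [-0.9, 0.5, -1.0]
grip_width: 0.0436
```

```bash
python3 shot.py w16; python3 - <<'E'
from h import *
go(.6153,.0967,.125)
crop('pics/w16.png','pics/w16c.png',230,430,110,320,3)
E
```

```text
15.75 [0.6142 0.0933 0.1534] [0.0002 0.7325 0.6808 0.0002] [-0.9123  0.4816 -1.0034] 0.04361428215156039
tool shift mm [ 3.3047  0.916  28.3   ] frac [0.0441 0.0122 0.3773] toolx heading 1.4979657311712822
```

View pics/w16c.png

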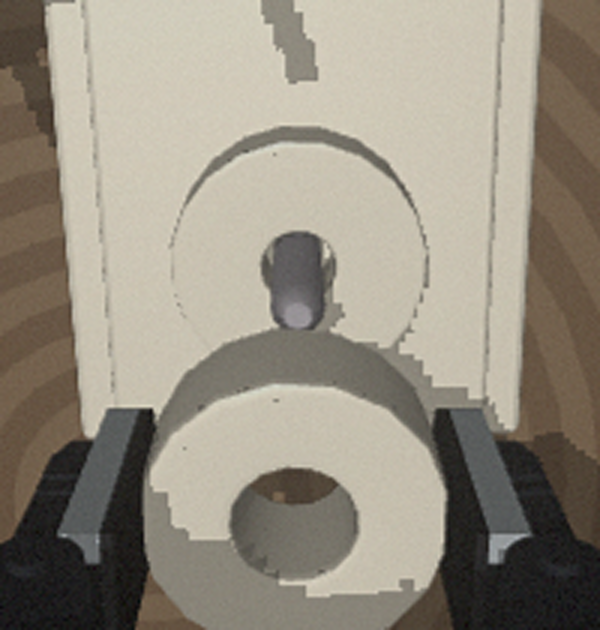

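```bash
python3 - <<'E'
from h import *
c=camn('w16');print(pix2z(*c,328.8,214.8,.087)); p=pix2z(*camn('w15'),327.9,284.4,.022)
print(np.linalg.inv(Ttool(pickle.load(open('pics/w15.pkl','rb'))))@np.r_[p,1])
E
```

```text
[0.6158 0.0963 0.087 ]
[-0.0007  0.0006 -0.0067  1.    ]
```

Request:
jog_arm:
  plan:
    - {"grip": 0.3, "tx": 0.04, "ty": 0.01, "tz": 0, "spin": 0}
    - {"grip": 0.3, "tx": 0, "ty": 0, "tz": 0.1, "spin": 0}
    - {"grip": 0.3, "tx": 0, "ty": 0, "tz": 0.2, "spin": 0}
    - {"grip": 0.3, "tx": 0, "ty": 0, "tz": 0.2, "spin": 0}
    - {"grip": 0.3, "tx": 0, "ty": 0, "tz": 0.1, "spin": 0}

```text
time_s: 16.3
position: [0.6128, 0.0969, 0.1049]
tool_rot: [-0.001, 0.732, 0.681, -0.002]
contact_force: [0.7, -0.3, -0.5]
grip_width: 0.0437
```

Request:
jog_arm:
  plan:
    - {"grip": 0.3, "tx": 0, "ty": 0, "tz": 0.05, "spin": 0}
    - {"grip": 0.3, "tx": 0, "ty": 0, "tz": 0, "spin": 0}
    - {"grip": 0.3, "tx": 0, "ty": 0, "tz": 0, "spin": 0}
    - {"grip": 0.3, "tx": 0, "ty": 0, "tz": 0, "spin": 0}

```text
time_s: 16.7
position: [0.6155, 0.097, 0.1051]
tool_rot: [0.0, 0.732, 0.681, 0.001]
contact_force: [0.0, 0.6, -0.4]
grip_width: 0.0435
```

```bash
python3 shot.py w17; python3 - <<'E'
from h import *
go(.6153,.0967,.067)
crop('pics/w17.png','pics/w17c.png',240,420,190,360,4)
E
```

```text
16.7 [0.6155 0.097  0.1051] [0.0005 0.7321 0.6812 0.0006] [ 0.0154  0.6368 -0.3719] 0.04345502019021274
tool shift mm [-0.3183 -0.2643 38.0837] frac [-0.0042 -0.0035  0.5078] toolx heading 1.4987801628644275
```

View pics/w17c.png

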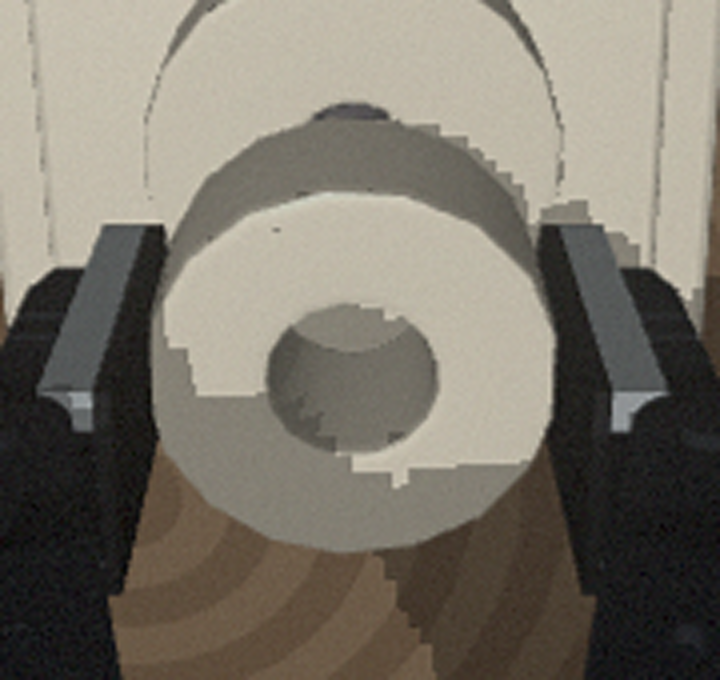

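Aligned (stem foot visible above the ring at (350,110) in the crop, centred on the hole at (352,378)). Threading.

Request:
jog_arm:
  plan:
    - {"grip": 0.3, "tx": 0, "ty": 0, "tz": 0.06, "spin": 0}
    - {"grip": 0.3, "tx": 0, "ty": 0, "tz": 0.08, "spin": 0}
    - {"grip": 0.3, "tx": 0, "ty": 0, "tz": 0.06, "spin": 0}
    - {"grip": 0.3, "tx": 0, "ty": 0, "tz": 0.04, "spin": 0}

```text
time_s: 17.15
position: [0.6143, 0.0969, 0.0854]
tool_rot: [-0.0, 0.732, 0.681, -0.0]
contact_force: [-0.3, 0.1, -0.4]
grip_width: 0.0435
```

```bash
python3 shot.py w18; python3 - <<'E'
from h import *
go(.6153,.0967,.067)
crop('pics/w18.png','pics/w18c.png',240,420,190,360,4)
E
```

```text
17.15 [0.6143 0.0969 0.0854] [-0.0004  0.7321  0.6812 -0.0005] [-0.3444  0.1389 -0.3957] 0.04348655917485419
tool shift mm [-0.1031  1.3209 18.0005] frac [-0.0014  0.0176  0.24  ] toolx heading 1.4987854773877405
```

View pics/w18c.png

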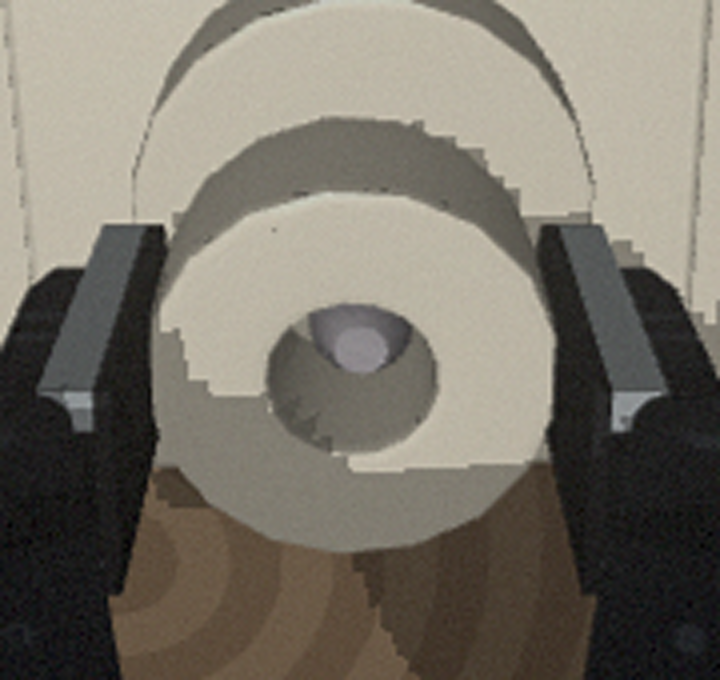

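Request:
jog_arm:
  plan:
    - {"grip": 0.3, "tx": 0, "ty": 0.01, "tz": 0.06, "spin": 0}
    - {"grip": 0.3, "tx": 0, "ty": 0, "tz": 0.07, "spin": 0}
    - {"grip": 0.3, "tx": 0, "ty": 0, "tz": 0.06, "spin": 0}
    - {"grip": 0.3, "tx": 0, "ty": 0, "tz": 0.04, "spin": 0}
    - {"grip": 0.3, "tx": 0, "ty": 0, "tz": 0, "spin": 0}

```text
time_s: 17.7
position: [0.6151, 0.0969, 0.0683]
tool_rot: [-0.0, 0.732, 0.681, -0.0]
contact_force: [0.0, -0.1, -0.8]
grip_width: 0.0432
```

Request:
jog_arm:
  plan:
    - {"grip": 0.3, "tx": 0, "ty": 0, "tz": 0, "spin": 0}
    - {"grip": 0.3, "tx": 0, "ty": 0, "tz": 0, "spin": 0}

```text
time_s: 17.9
position: [0.6159, 0.0969, 0.0693]
tool_rot: [0.0, 0.732, 0.681, 0.0]
contact_force: [-0.0, -0.5, -0.7]
grip_width: 0.0433
```

Request:
jog_arm:
  plan:
    - {"grip": 0.3, "tx": 0, "ty": 0, "tz": 0.02, "spin": 0}
    - {"grip": 0.3, "tx": 0, "ty": 0, "tz": 0, "spin": 0}
    - {"grip": 0.9, "tx": 0, "ty": 0, "tz": 0, "spin": 0}
    - {"grip": 0.9, "tx": 0, "ty": 0, "tz": 0, "spin": 0}
    - {"grip": 0.9, "tx": 0, "ty": 0, "tz": 0, "spin": 0}

```text
time_s: 18.4
position: [0.6157, 0.0969, 0.0677]
tool_rot: [0.0, 0.732, 0.681, 0.0]
contact_force: [0.1, -0.7, 0.3]
grip_width: 0.077
```

Request:
jog_arm:
  plan:
    - {"grip": 0.9, "tx": 0, "ty": 0, "tz": -0.1, "spin": 0}
    - {"grip": 0.9, "tx": 0, "ty": 0, "tz": -0.3, "spin": 0}
    - {"grip": 0.9, "tx": 0, "ty": 0, "tz": -0.5, "spin": 0}
    - {"grip": 0.9, "tx": 0, "ty": 0, "tz": -0.4, "spin": 0}
    - {"grip": 0.9, "tx": 0, "ty": 0, "tz": -0.2, "spin": 0}

```text
time_s: 18.9
position: [0.6176, 0.097, 0.1841]
tool_rot: [0.002, 0.732, 0.681, 0.002]
contact_force: [-0.0, -0.4, -0.2]
grip_width: 0.0769
```

Request:
jog_arm:
  plan:
    - {"grip": 0.9, "tx": 0, "ty": 0, "tz": 0, "spin": 0}
    - {"grip": 0.9, "tx": 0, "ty": 0, "tz": 0, "spin": 0}
    - {"grip": 0.9, "tx": 0, "ty": 0, "tz": 0, "spin": 0}

```text
time_s: 19.2
position: [0.6141, 0.0968, 0.1779]
tool_rot: [-0.001, 0.732, 0.681, -0.001]
contact_force: [-0.7, -0.1, 0.2]
grip_width: 0.0765
```

```bash
python3 shot.py w19; python3 - <<'E'
from h import *
cv2.imwrite('pics/s19.png',robot.camera('scene'));crop('pics/s19.png','pics/s19c.png',290,400,130,245,6)
print(robot.get_state()['joint_positions'])
E
```

```text
19.2 [0.6141 0.0968 0.1779] [-0.0012  0.7321  0.6812 -0.0015] [-0.6915 -0.0558  0.1696] 0.0764904941166162
[ 0.0524  0.3122 -0.1176  1.1448 -0.      1.6952]
```

View pics/w19.png

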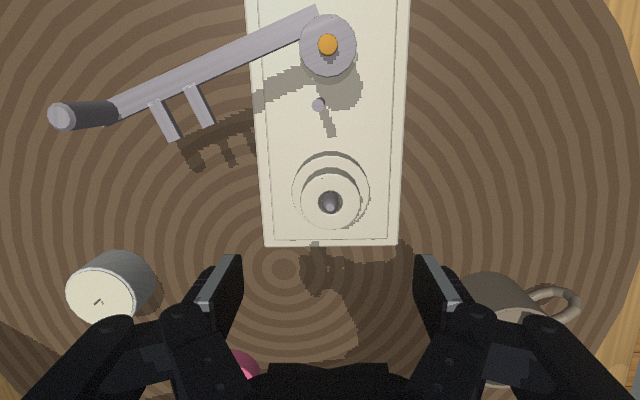

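View pics/s19c.png

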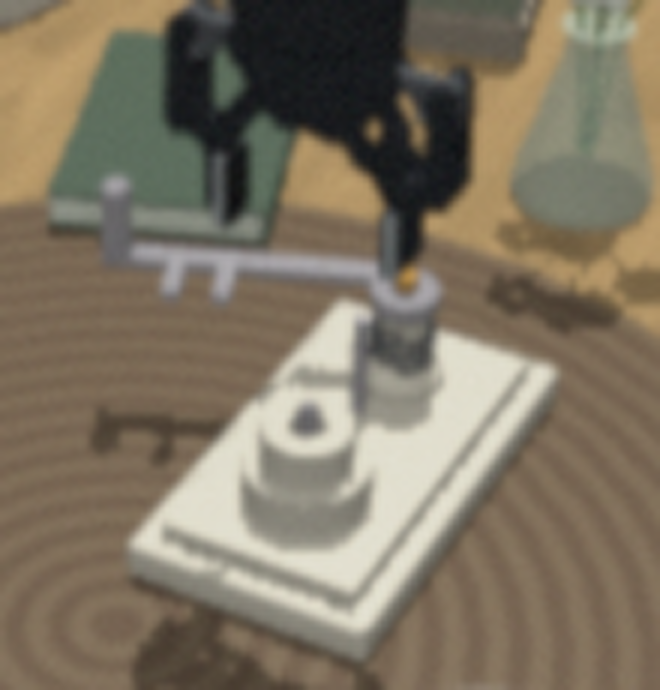

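Both collars sit home: in the scene crop the stack shows at (305,450), with stem tip above it and no gaps. Now over to the keeper pin, turning the jaws tangential.

Request:
jog_arm:
  plan:
    - {"grip": 0.9, "tx": 0.06, "ty": -0.14, "tz": 0, "spin": 1}
    - {"grip": 0.9, "tx": 0.08, "ty": -0.24, "tz": 0, "spin": 1}
    - {"grip": 0.9, "tx": 0.06, "ty": -0.29, "tz": 0, "spin": 1}
    - {"grip": 0.9, "tx": 0.03, "ty": -0.3, "tz": 0, "spin": 1}
    - {"grip": 0.9, "tx": 0, "ty": -0.3, "tz": 0, "spin": 1}

```text
time_s: 19.8
position: [0.5273, 0.142, 0.1787]
tool_rot: [-0.0, 0.879, 0.477, -0.001]
contact_force: [-0.2, -0.3, 0.3]
grip_width: 0.0769
```

Request:
jog_arm:
  plan:
    - {"grip": 0.9, "tx": -0.03, "ty": -0.3, "tz": 0, "spin": 1}
    - {"grip": 0.9, "tx": -0.05, "ty": -0.25, "tz": 0, "spin": 1}
    - {"grip": 0.9, "tx": -0.04, "ty": -0.14, "tz": 0, "spin": 1}
    - {"grip": 0.9, "tx": -0.04, "ty": -0.09, "tz": 0, "spin": 1}
    - {"grip": 0.9, "tx": 0, "ty": 0, "tz": 0, "spin": 0}

```text
time_s: 20.3
position: [0.4737, 0.1694, 0.1789]
tool_rot: [-0.0, 0.955, 0.296, -0.001]
contact_force: [-0.7, 0.7, 0.9]
grip_width: 0.0771
```

Request:
jog_arm:
  plan:
    - {"grip": 0.9, "tx": 0, "ty": 0, "tz": 0, "spin": 0}
    - {"grip": 0.9, "tx": 0, "ty": 0, "tz": 0, "spin": 0}
    - {"grip": 0.9, "tx": 0, "ty": 0, "tz": 0, "spin": 0}

```text
time_s: 20.6
position: [0.4758, 0.1691, 0.1799]
tool_rot: [0.0, 0.955, 0.295, -0.0]
contact_force: [0.6, -0.5, -0.2]
grip_width: 0.077
```

```bash
python3 shot.py w20; python3 - <<'E'
from h import *
go(.4735,.1708); c=camn('w20');print(proj(*c,[.4735,.1708,.125]))
print(robot.get_state()['joint_positions'])
E
```

```text
20.6 [0.4758 0.1691 0.1799] [ 0.      0.9555  0.2951 -0.    ] [ 0.5724 -0.4891 -0.178 ] 0.07695900924976232
tool shift mm [-0.924  -2.7375  0.0001] frac [-0.0123 -0.0365  0.    ] toolx heading 0.5989563612548037
[322.7937 228.5684]
[ 0.2133  0.1077 -0.3697  1.0935 -0.      2.756 ]
```

View pics/w20.png

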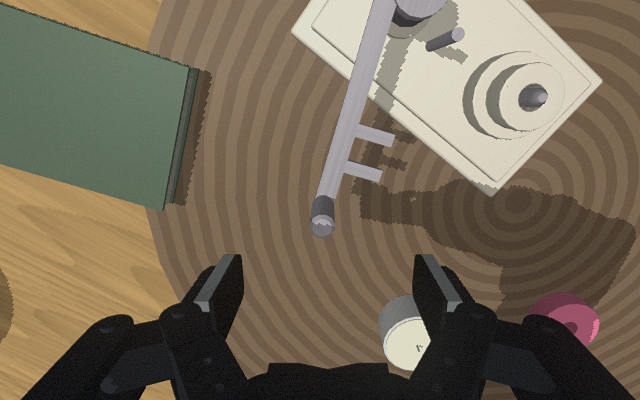

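Request:
jog_arm:
  plan:
    - {"grip": 0.7, "tx": 0, "ty": -0.04, "tz": 0.1, "spin": 0}
    - {"grip": 0.7, "tx": 0, "ty": 0, "tz": 0.25, "spin": 0}
    - {"grip": 0.7, "tx": 0, "ty": 0, "tz": 0.3, "spin": 0}
    - {"grip": 0.7, "tx": 0, "ty": 0, "tz": 0.2, "spin": 0}
    - {"grip": 0.7, "tx": 0, "ty": 0, "tz": 0.1, "spin": 0}

```text
time_s: 21.15
position: [0.4723, 0.1715, 0.1068]
tool_rot: [-0.0, 0.955, 0.295, -0.002]
contact_force: [-0.4, -0.2, 0.5]
grip_width: 0.0597
```

Request:
jog_arm:
  plan:
    - {"grip": 0.7, "tx": 0, "ty": 0, "tz": 0.08, "spin": 0}
    - {"grip": 0.7, "tx": 0, "ty": 0, "tz": 0, "spin": 0}
    - {"grip": 0.7, "tx": 0, "ty": 0, "tz": 0, "spin": 0}
    - {"grip": 0.7, "tx": 0, "ty": 0, "tz": 0, "spin": 0}

```text
time_s: 21.55
position: [0.4745, 0.1719, 0.1036]
tool_rot: [0.0, 0.956, 0.295, 0.001]
contact_force: [-0.4, -0.4, -0.1]
grip_width: 0.0599
```

```bash
python3 shot.py w21; python3 - <<'E'
from h import *
go(.4735,.1708,.101); c=camn('w21');print(proj(*c,[.4735,.1708,.125]))
E
```

```text
21.55 [0.4745 0.1719 0.1036] [0.0001 0.9555 0.295  0.0008] [-0.3702 -0.4475 -0.1317] 0.05986583137689692
tool shift mm [-1.4703  0.3678  2.6502] frac [-0.0196  0.0049  0.0353] toolx heading 0.5988401676351627
[328.4981 307.9739]
```

View pics/w21.png

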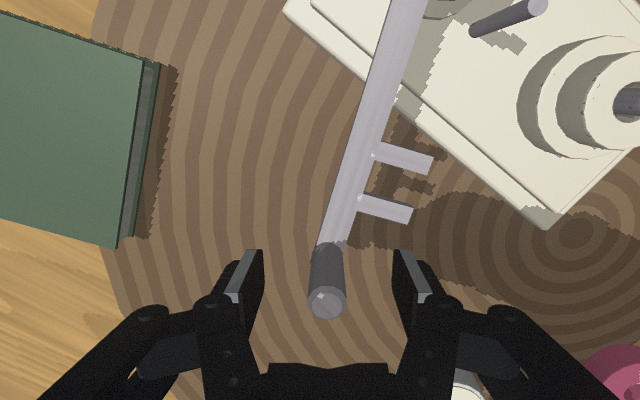

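Request:
jog_arm:
  plan:
    - {"grip": 0, "tx": 0, "ty": 0, "tz": 0, "spin": 0}
    - {"grip": 0, "tx": 0, "ty": 0, "tz": 0, "spin": 0}
    - {"grip": 0, "tx": 0, "ty": 0, "tz": 0, "spin": 0}
    - {"grip": 0, "tx": 0, "ty": 0, "tz": 0, "spin": 0}
    - {"grip": 0, "tx": 0, "ty": 0, "tz": 0, "spin": 0}

```text
time_s: 22.1
position: [0.4738, 0.1719, 0.1032]
tool_rot: [-0.0, 0.955, 0.295, 0.0]
contact_force: [-1.1, 1.2, 3.9]
grip_width: 0.0146
```

Request:
jog_arm:
  plan:
    - {"grip": 0, "tx": 0, "ty": 0, "tz": 0, "spin": 0}

```text
time_s: 22.2
position: [0.4738, 0.1719, 0.1031]
tool_rot: [-0.0, 0.955, 0.295, 0.0]
contact_force: [-1.5, 0.5, 2.9]
grip_width: 0.0144
```

```bash
python3 shot.py w22; python3 - <<'E'
from h import *
s=robot.get_state();T=Ttool(s)
yaw=-.052;c,sn=np.cos(yaw),np.sin(yaw);Rz=np.array([[c,-sn],[sn,c]])
piv=np.array([.6159,.0961])+Rz@[0,.105];print('piv',piv)
h=np.arctan2(T[1,0],T[0,0]);p=s['position'][:2].copy()
r0=p-piv;print('r',np.linalg.norm(r0),'ang',np.arctan2(*r0[::-1]))
endang=np.arctan2(*(Rz@[-.018,-.150])[::-1]);a0=np.arctan2(r0[1],r0[0]);print('total',(endang-a0)%(2*np.pi))
# rows with step d
d=.06;A=a0
q=p
for dang in (.06,.08):
  qn=piv+np.array([np.cos(A+dang),np.sin(A+dang)])*np.linalg.norm(r0)
  dl=T[:2,:2].T@(qn-q);print(dang,'tool d mm',dl*1000,'frac',dl/.075,'spin',-dang/.1)
print(s['contact_force'])
E
```

```text
22.2 [0.4738 0.1719 0.1031] [-0.0001  0.9555  0.295   0.0001] [-1.487   0.5075  2.9378] 0.01437294646898186
piv [0.6214 0.201 ]
r 0.15044764137956868 ang -2.9472572618772226
total 1.2050320090639874
0.06 tool d mm [-3.3026  8.3996] frac [-0.044  0.112] spin -0.6
0.08 tool d mm [-4.2908 11.2416] frac [-0.0572  0.1499] spin -0.7999999999999999
[-1.6715  1.4363  3.5846]
```

View pics/w22.png

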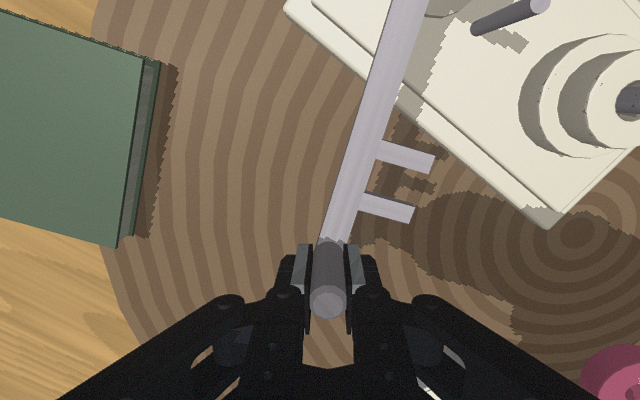

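Request:
jog_arm:
  plan:
    - {"grip": 0, "tx": -0.021, "ty": 0.056, "tz": 0, "spin": -0.3}
    - {"grip": 0, "tx": -0.044, "ty": 0.112, "tz": 0, "spin": -0.6}
    - {"grip": 0, "tx": -0.044, "ty": 0.112, "tz": 0, "spin": -0.6}
    - {"grip": 0, "tx": -0.044, "ty": 0.112, "tz": 0, "spin": -0.6}
    - {"grip": 0, "tx": -0.044, "ty": 0.112, "tz": 0, "spin": -0.6}

```text
time_s: 22.75
position: [0.4868, 0.1335, 0.1031]
tool_rot: [-0.0, 0.907, 0.422, 0.0]
contact_force: [-1.8, 1.1, 5.0]
grip_width: 0.0142
```

```bash
cat > arc.py <<'E'
from h import *
s=robot.get_state();T=Ttool(s)
yaw=-.052;c,sn=np.cos(yaw),np.sin(yaw);Rz=np.array([[c,-sn],[sn,c]])
piv=np.array([.6159,.0961])+Rz@[0,.105]
r0=s['position'][:2]-piv;a=np.arctan2(r0[1],r0[0])
e=np.arctan2(*(Rz@[-.018,-.150])[::-1])
print(s['time_s'],s['position'],'r',np.linalg.norm(r0),'togo',(e-a+np.pi)%(2*np.pi)-np.pi,'heading-arm',np.arctan2(T[1,0],T[0,0])-a,s['contact_force'],s['grip_width'])
# required step in tool frame to bring on the ideal circle .1504 ahead .06
for d in(.06,.03):
    q=piv+.1507*np.array([np.cos(a+d),np.sin(a+d)]);print(d,(T[:2,:2].T@(q-s['position'][:2]))/.075)
t=np.array([-r0[1],r0[0]])/np.linalg.norm(r0);print('F tang',s['contact_force'][:2]@t,'F rad',s['contact_force'][:2]@r0/np.linalg.norm(r0))
E
python3 arc.py
```

```text
22.75 [0.4868 0.1335 0.1031] r 0.15048972722451293 togo 0.9345574605809368 heading-arm 3.548320716549397 [-1.7655  1.0757  5.0337] 0.014205017560054286
0.06 [-0.0469  0.111 ]
0.03 [-0.0256  0.0546]
F tang -1.7529627030388413 F rad 1.0960462033530076
```

Tracking the circle well. Continue.

Request:
jog_arm:
  plan:
    - {"grip": 0, "tx": -0.044, "ty": 0.112, "tz": 0, "spin": -0.6}
    - {"grip": 0, "tx": -0.044, "ty": 0.112, "tz": 0, "spin": -0.6}
    - {"grip": 0, "tx": -0.044, "ty": 0.112, "tz": 0, "spin": -0.6}
    - {"grip": 0, "tx": -0.044, "ty": 0.112, "tz": 0, "spin": -0.6}
    - {"grip": 0, "tx": -0.044, "ty": 0.112, "tz": 0, "spin": -0.6}

```text
time_s: 23.25
position: [0.5127, 0.0968, 0.1031]
tool_rot: [-0.001, 0.833, 0.553, -0.0]
contact_force: [-2.3, 1.1, 4.9]
grip_width: 0.0142
```

Request:
jog_arm:
  plan:
    - {"grip": 0, "tx": -0.044, "ty": 0.112, "tz": 0, "spin": -0.6}
    - {"grip": 0, "tx": -0.044, "ty": 0.112, "tz": 0, "spin": -0.6}
    - {"grip": 0, "tx": -0.044, "ty": 0.112, "tz": 0, "spin": -0.6}
    - {"grip": 0, "tx": -0.044, "ty": 0.112, "tz": 0, "spin": -0.6}
    - {"grip": 0, "tx": -0.044, "ty": 0.112, "tz": 0, "spin": -0.6}

```text
time_s: 23.75
position: [0.5482, 0.0694, 0.1031]
tool_rot: [-0.001, 0.741, 0.671, -0.0]
contact_force: [-3.7, 1.2, 5.5]
grip_width: 0.0144
```

```bash
python3 arc.py
```

```text
23.75 [0.5482 0.0694 0.1031] r 0.1505803916732932 togo 0.336164310679806 heading-arm 3.5496664352548812 [-3.7263  1.1662  5.5385] 0.014416486535162115
0.06 [-0.046   0.1114]
0.03 [-0.0246  0.055 ]
F tang -3.823309092756698 F rad 0.7920541966369805
```

Request:
jog_arm:
  plan:
    - {"grip": 0, "tx": -0.044, "ty": 0.112, "tz": 0, "spin": -0.6}
    - {"grip": 0, "tx": -0.044, "ty": 0.112, "tz": 0, "spin": -0.6}
    - {"grip": 0, "tx": -0.044, "ty": 0.112, "tz": 0, "spin": -0.6}
    - {"grip": 0, "tx": -0.044, "ty": 0.112, "tz": 0, "spin": -0.6}
    - {"grip": 0, "tx": -0.021, "ty": 0.056, "tz": 0, "spin": -0.3}

```text
time_s: 24.25
position: [0.586, 0.0546, 0.1031]
tool_rot: [-0.001, 0.645, 0.764, -0.0]
contact_force: [-4.9, 0.3, 6.3]
grip_width: 0.0143
```

```bash
python3 arc.py
```

```text
24.25 [0.586  0.0546 0.1031] r 0.1505535417046558 togo 0.0658558749634377 heading-arm 3.548517884052653 [-4.8959  0.3446  6.3278] 0.014297804273391114
0.06 [-0.0462  0.1113]
0.03 [-0.0248  0.0549]
F tang -4.839744614029053 F rad 0.8159384954093777
```

Request:
jog_arm:
  plan:
    - {"grip": 0, "tx": -0.015, "ty": 0.037, "tz": 0, "spin": -0.2}
    - {"grip": 0, "tx": -0.015, "ty": 0.037, "tz": 0, "spin": -0.2}
    - {"grip": 0, "tx": -0.007, "ty": 0.019, "tz": 0, "spin": -0.1}

```text
time_s: 24.55
position: [0.5929, 0.0532, 0.1031]
tool_rot: [-0.001, 0.626, 0.78, -0.001]
contact_force: [-4.0, -0.8, 7.5]
grip_width: 0.014
```

```bash
python3 arc.py
```

```text
24.55 [0.5929 0.0532 0.1031] r 0.15051955187633936 togo 0.01905553162710838 heading-arm 3.5505208674876805 [-3.9518 -0.7906  7.4947] 0.013958177797050435
0.06 [-0.0468  0.111 ]
0.03 [-0.0253  0.0547]
F tang -3.7306737656462157 F rad 1.5245699522695033
```

Request:
jog_arm:
  plan:
    - {"grip": 0, "tx": -0.007, "ty": 0.019, "tz": 0, "spin": -0.1}
    - {"grip": 0, "tx": 0, "ty": 0, "tz": 0, "spin": 0}

```text
time_s: 24.75
position: [0.5943, 0.0529, 0.1031]
tool_rot: [-0.001, 0.622, 0.783, -0.001]
contact_force: [-4.1, 0.4, 6.8]
grip_width: 0.0146
```

```bash
python3 arc.py
```

```text
24.75 [0.5943 0.0529 0.1031] r 0.1505136979757533 togo 0.009374653223379159 heading-arm 3.550397785717437 [-4.1146  0.3839  6.8324] 0.01461438373589345
0.06 [-0.0469  0.111 ]
0.03 [-0.0254  0.0547]
F tang -4.116613386701008 F rad 0.36221443270631093
```

Not yet at the stop; nudging on by 0.01 rad at a time until the tangential force steps up.

Request:
jog_arm:
  plan:
    - {"grip": 0, "tx": -0.007, "ty": 0.019, "tz": 0, "spin": -0.1}
    - {"grip": 0, "tx": 0, "ty": 0, "tz": 0, "spin": 0}

```text
time_s: 24.95
position: [0.5948, 0.0528, 0.1031]
tool_rot: [-0.001, 0.618, 0.786, -0.001]
contact_force: [-6.6, -0.5, 8.7]
grip_width: 0.0144
```

```bash
python3 arc.py
```

```text
24.95 [0.5948 0.0528 0.1031] r 0.1505089675326529 togo 0.005863877043754684 heading-arm 3.5566843000203585 [-6.5807 -0.4659  8.7137] 0.014409217789290602
0.06 [-0.0476  0.1107]
0.03 [-0.0258  0.0545]
F tang -6.395320543410817 F rad 1.619241760278903
```

Request:
jog_arm:
  plan:
    - {"grip": 0, "tx": -0.007, "ty": 0.019, "tz": 0, "spin": -0.1}
    - {"grip": 0, "tx": 0, "ty": 0, "tz": 0, "spin": 0}

```text
time_s: 25.15
position: [0.5952, 0.0527, 0.1031]
tool_rot: [-0.002, 0.614, 0.789, -0.002]
contact_force: [-9.0, 0.2, 10.1]
grip_width: 0.014
```

```bash
python3 arc.py
```

```text
25.15 [0.5952 0.0527 0.1031] r 0.150552585061929 togo 0.003453018678504449 heading-arm 3.563958704544235 [-8.958   0.2252 10.0958] 0.014049421575663789
0.06 [-0.0479  0.1106]
0.03 [-0.0257  0.0545]
F tang -8.860580967819972 F rad 1.336839494858782
```

Request:
jog_arm:
  plan:
    - {"grip": 0, "tx": 0, "ty": 0, "tz": 0, "spin": 0}
    - {"grip": 0, "tx": 0, "ty": 0, "tz": 0, "spin": 0}
    - {"grip": 0, "tx": 0, "ty": 0, "tz": 0, "spin": 0}
    - {"grip": 0, "tx": 0, "ty": 0, "tz": 0, "spin": 0}
    - {"grip": 0, "tx": 0, "ty": 0, "tz": 0, "spin": 0}

```text
time_s: 25.65
position: [0.5952, 0.0527, 0.1031]
tool_rot: [-0.002, 0.614, 0.789, -0.002]
contact_force: [-9.1, 0.1, 10.3]
grip_width: 0.0141
```

```bash
python3 arc.py; python3 shot.py w30; python3 - <<'E'
from h import *
for n in('scene','top'): cv2.imwrite(f'pics/z_{n}.png',robot.camera(n))
crop('pics/z_scene.png','pics/z_sc.png',290,400,130,245,6)
crop('pics/z_top.png','pics/z_tc.png',215,475,90,300,3)
E
```

```text
25.65 [0.5952 0.0527 0.1031] r 0.15052405309614422 togo 0.00354619422236091 heading-arm 3.563945874658134 [-9.0941  0.0968 10.2876] 0.01411814684914065
0.06 [-0.0482  0.1104]
0.03 [-0.026   0.0544]
F tang -8.97211551557479 F rad 1.4878541770361793
25.65 [0.5952 0.0527 0.1031] [-0.0022  0.6145  0.7889 -0.0018] [-9.0941  0.0968 10.2876] 0.01411814684914065
```

View pics/w30.png

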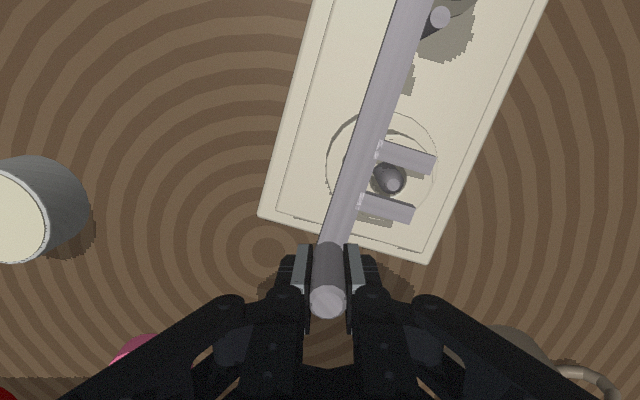

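View pics/z_sc.png

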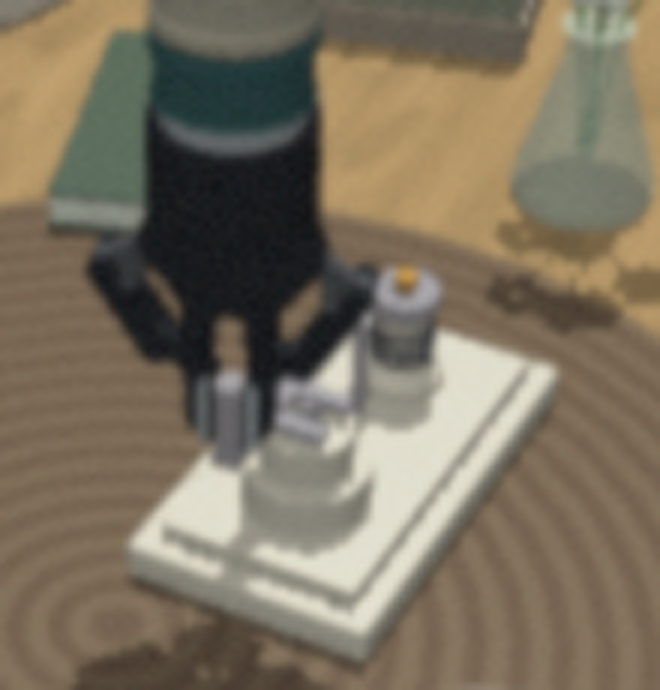

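View pics/z_tc.png

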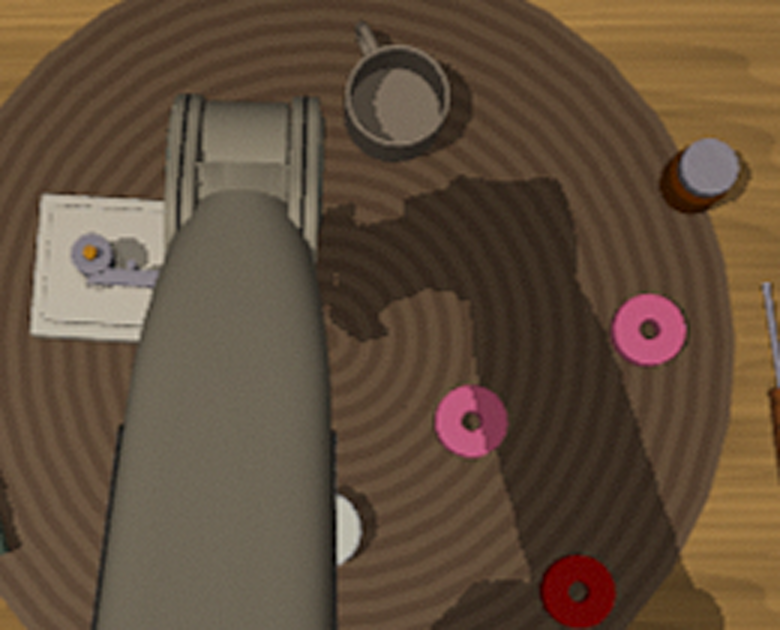

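Wrist view: the two prongs, at (405,158) and (385,208), straddle the stem at (390,180) and the bar lies against the stop pin at (440,15). In the top crop the mug, oil jar, screwdriver and decoys are where they were. Handing in.

```bash
python3 -c "
from cell import robot
print(robot.close_job())"
```

```text
the job is handed in; nothing more can be done
None
```

The lamp is back together: I threaded the white wide collar and then the narrow one down the stem to their seats. I then swung the keeper to its stop, and the gripper is still holding it there with a light push, at about 26 s.

**Last checks:**
- **Keeper:** it turned 1.20 rad. The tangential force rose from about 4 N to 9 N with almost no movement, so it is on its stop. The last wrist picture shows the fork straddling the stem over the collars and the bar against the stop pin.
- **Collars:** each was lowered to within about 1 mm of its expected seated height before release. The later pictures show the stack seated with no visible gap.
- **Other things on the table:** the mug, oil jar, screwdriver and the pink and red rings look unmoved in the last top picture. The arm hid most of the candle tin there, but the last wrist picture shows it standing. I did not check the book and vase as closely, but nothing went near them.

**What did not go cleanly:**
- My first move calls were refused because each row needs all five keys; the arm did not move.
- Closing on the narrow collar gave a brief 36.7 N vertical reading at the wrist, under the limits, which settled to about 4 N.
- My first estimate of the stem position, from the plinth's corners, was about 3 mm off. I used the two-view measurements instead, which agreed with each other.

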